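Set the cam hold-down of a drilling jig so that it bites at half lever, then close it

TASK

Clamp the board in the drilling jig with the jig's cam-lever hold-down, which stands open and is set too slack for this board. Turn the adjuster nut until the lever, as it is swung over, first meets firm resistance where it stands upright, half way through its travel; then swing the lever fully closed and let go. Do not screw it so tight that the foot dents the board, keep the board in place against its fence and stop, and leave the other things on the bench where they are.

Things in the scene. Friction and masses are not known exactly. Their poses are not given: they have to be found in the camera images.
- jig: fixed drilling jig: plywood base 250 x 260 x 18 mm, dark wood fence and end stop 12 mm higher, steel bracket whose cheeks reach z = 92 mm. Origin on the bench under the rocker's pivot. +x runs along the rocker from the adjuster nut (x = -75 mm) over the pivot (x = 0) to the cam lever (x = +86 mm); +y is to the left of that, +z up
- rocker: dark steel rocker arm, 165 x 26 x 12 mm, origin on its pivot at z = 72 mm, tilting up to 6 degrees either way (top at the nut z = 71 to 86 mm). Its -x end carries the adjuster nut on top and below it the threaded spindle with a rubber foot, 26 mm across, over the board; the lever's eccentric at its +x end presses the foot down. Each rad of nut after the touch adds about 20 N to the foot's force
- nut_grip (a point): point to grip on the adjuster nut's axis: fluted round black hand nut 38 mm across, 26 mm high (15 mm below to 11 mm above this point), any yaw. It is at z = 112 mm with the lever open, 104 upright. Clockwise from above drives the foot down 1.43 mm per rad; it takes 0.2 N m, plus 0.01 per N on the foot. Lever upright, the foot touches after 1.2 to 4.8 rad
- lever_grip (a point): point to grip on the cam lever: on the axis of its round black handle (16 mm thick; pinch it along the jig's x axis), 85 mm from the lever's axle and 20 mm from its free end; moves with the lever
- lever_axle (a point): point on the lever's axle in the plane in which the handle swings: x = +86, y = 0, z = 52 mm of the jig. The axle runs along the jig's x axis
- cam_lever (a joint): lever angle, rad: 0 = open, lying to the jig's +y side, handle 0.14 above level; grows as the handle swings up and over to -y: 1.43 upright, 2.86 closed on its stop (0.14 above level), where it locks. Free, it takes 1 to 2 N at lever_grip and stays where left; under load up to 5 to 7 N if the nut is set rightly; upright it is pushed back once the foot bears with over 15 N
- board: plain brown wooden board to be clamped, 55 x 200 x 18 mm, loose on the base under the foot with its length along the jig's y axis, 1 to 2 mm from the fence (at its +x side) and the end stop (at its +y end); origin at the centre of its underside
- offcut: a loose flat oak offcut, 60 x 90 x 19 mm, bystander; origin at the centre of its underside
- spring_clamp: a black spring clamp lying flat, 142 x 67 x 26 mm, bystander; origin under its middle
- tape_measure: a tape measure standing on the bench, 34 x 79 x 66 mm, bystander; origin at the centre of its underside
- screwdriver: a screwdriver lying on the bench, 197 x 28 x 31 mm, bystander; origin under its middle
- masking_tape: a roll of masking tape lying flat, 100 mm across, 25 mm high, bystander; origin at the centre of its underside

How it is judged:
On the way:
1. with the lever about upright (within about 17 degrees) the foot already bears on the board (4 to 60 N) (value of joint cam_lever between 1.13 and 1.73 rad and contact force between rocker and board between 4 and 60 N), for 0.1 s.
At the end, for the whole second after the job is handed in: The lever is closed to within 0.14 rad of its stop, the foot presses on the board with 85 to 122 N (which is what half-way bite gives), and the board still lies within 5 mm and 0.04 rad of its place against fence and stop (value of joint cam_lever above 2.72 rad and contact force between rocker and board between 85 and 122 N and x of board in the frame of jig between -0.0805 and -0.0705 m and y of board in the frame of jig between -0.004 and 0.006 m and angle between the x axis of board and the x axis of jig, either way round below 0.04 rad); the robot touches nothing.
It fails at once if the foot presses on the board with more than 150 N and dents it (contact force between rocker and board above 150 N).
It fails at once if a bystander is shifted by more than 25 mm (distance of any of offcut, spring_clamp, tape_measure, screwdriver, masking_tape from where it was at the start of the episode above 0.025 m).
It also fails if it takes over 72 s, if anything falls off the work surface, if the arm or the gripper's body presses on something with over 40 N, if the wrist force passes 120 N, or if a joint passes its speed limit or range.

ROBOT

A 7-joint arm with a two-finger parallel gripper is mounted at the origin on the work surface; the furniture and walls round the work are solid. World frame = base frame: x ahead of the robot, y to its left, z up, the work surface at z = 0. Lengths are in m, angles in rad, forces in N, time in s.
With the tool pointing down it reaches from about 0.35 to 0.9 m from the base axis. Payload 8.1 kg.
Tool frame: the origin (TCP) lies at the very end of the fingers, on their centre line; the grasp point (between the pads) lies 19 mm behind it; z points along the fingers, y is the line along which they close (so a half turn about z gives the same grasp; the last joint's range is limited). The gripper opens to 92 mm and grips with 3 to 60 N. Pads are 19 mm wide; open, the fingers measure 130 mm over their backs; the gripper's body (75 mm by 190 mm) begins 47 mm behind the grasp point.
Start: joints at [1.114, 0.434, 0.025, 1.573, -0.012, 1.134, -0.075], TCP at [0.217, -0.586, 0.206] pointing down, gripper open.
Joint ranges: [-2.62, 2.62], [-0.44, 2.09], [-1.27, 1.32], [0.08, 2.57], [-1.32, 4.46], [0.12, 2], [-2.74, 2.74]. Speed limits (rad/s): [2.22, 2.22, 3.01, 3.01, 3.14, 3.14, 3.14].

INTERFACE

Orientations are given as a 3x3 rotation matrix whose columns are the frame's x, y, z axes.
In Python, from workcell import manip gives the robot as it stands. The module is installed in compiled form; this text tells all that it offers.
- The arm moves only by the tool apply_moves, never from a script. Its argument "moves" is a list of rows, each a list of 3 entries, a list of its own where there are three numbers: the shift along the tool's x, y, z in units of 25 mm (1.0 is 25 mm), then the turn, a rotation vector about the tool's x, y, z in units of 5 degrees (1.0 is 5 degrees), then the opening, from -1 (shut) to 1 (fully open). A call has 1 to 20 rows; each row shifts and turns the commanded pose from where the row before left it, along the tool's axes as they then stand; what a row does not reach is not made up. A row lasts 1/10 s, in which the tool goes at most 50 mm and 8.59 degrees, less where a joint would pass 70% of its speed; a pose out of reach is approached as far as the arm can. A call is refused whole if a number of a shift passes 1 or a number of a turn 1, either way. A call with a gripper value outside its range is refused whole. The fingers move at their own pace and stop on an object; the grip force is fixed at half the most. Time passes only in rows, so rows that do not move let the fingers close. It gives the time, the measured TCP pose, the force, the opening and the grip force at its end, in the units of the state.
- manip.get_state(): the state, without advancing time (a new reading comes with each control period).
- manip.read_camera(name): name is "side" or "top" or "wrist"; returns a dict with "image" (400x640x3 uint8, red, green, blue), "depth" (400x640 float32, m along the optical axis (not along the pixel's ray), 0 where there is no reading), "intrinsics" (3x3 intrinsics, pixels), "dist_coeffs" ([k1, k2, p1, p2, k3] as OpenCV has them; the pictures are not rectified), "rvec" (rotation vector, rad) and "tvec" (3), from world to camera coordinates, as OpenCV has them; the wrist camera has in their place "mount" (4x4, takes a point from camera to tool coordinates, whose origin is the TCP and whose axes are the flange's). Camera axes: x right, y down, z forward; pixel columns grow to the right and rows downward; lengths in m; the calibration is good to about 2 mm. A picture is of the moment at which its call begins: read the wrist's pose just before it.
- manip.sign_off(): hands the job in; it is judged then, once.
The state is a dict: "time": time; "joint_pos": joint angles; "joint_vel": joint speeds; "joint_efforts": joint torques, N m; "ee_pos": TCP position; "tcp_rot": TCP orientation; "ft_force": force on the tool from outside, world axes, zero at the start; "torque": the same for the moment, N m; "gripper_width": finger opening in m; "grasp_force": force on a finger pad.
Only numpy, scipy, OpenCV 4.12 (cv2) and the standard library are available. Lean on these libraries where they do the work, as an engineer would, in place of code of your own. Each camera call takes 0.05 s, during which the arm holds its last target. There are 200 camera calls.

## Working session

There is one attempt and no reset: what is moved stays moved. The work goes in short steps, Python scripts to look and compute and a tool call to move; the robot and the scene stay as the last step left them, time stands still between calls to the robot, and variables do not carry over. Pictures are saved under pics/ and viewed, at most 10 in all, crops included, and the job is handed in when it is done.

Besides the shell and the picture viewer there is one more tool, called after ">>>" in YAML: its name, and indented under it one key for each argument. apply_moves: Moves the arm, as the interface text tells. Its arguments: {"type":"object","properties":{"moves":{"type":"array","items":{"type":"array"}}},"required":["moves"]}

```bash
mkdir -p pics
cat > h.py <<'E'
import numpy as np, cv2
from workcell import manip
def cam(n):
    c=manip.read_camera(n); return c
def pts(c):
    """world points per pixel from depth (side/top)"""
    h,w=c["depth"].shape
    u,v=np.meshgrid(np.arange(w),np.arange(h))
    p=cv2.undistortPoints(np.stack([u,v],-1).reshape(-1,1,2).astype(float),np.array(c["intrinsics"]),np.array(c["dist_coeffs"])).reshape(h,w,2)
    d=c["depth"]; P=np.dstack([p[...,0]*d,p[...,1]*d,d])
    R=cv2.Rodrigues(np.array(c["rvec"],float))[0]; t=np.array(c["tvec"],float).ravel()
    return (P-t)@R
def save(n,im): cv2.imwrite("pics/"+n+".png",cv2.cvtColor(im,cv2.COLOR_RGB2BGR))
E
python3 - <<'E'
from h import *
s=manip.get_state(); print(s["time"],s["ee_pos"],s["tcp_rot"],s["gripper_width"])
for n in("top","side"):
    c=cam(n); save(n+"0",c["image"]); np.savez(n+"0.npz",**c,P=pts(c))
    R=cv2.Rodrigues(np.array(c["rvec"],float))[0]; print(n,-R.T@np.array(c["tvec"]).ravel(),R[2])
E
```

```text
0.0 [ 0.21631915 -0.58580661  0.20476075] [[ 9.38074849e-01  3.46432038e-01 -6.47986326e-04]
 [ 3.46432619e-01 -9.38073853e-01  1.37375747e-03]
 [-1.31945427e-04 -1.51317094e-03 -9.99998846e-01]] 0.0918114953437586
top [ 0.27795603 -0.05379112  1.3342391 ] [ 0.18191838  0.01953932 -0.98311948]
side [0.0804133  0.81549798 0.75754065] [ 0.37167034 -0.73608557 -0.56572007]
```

View pics/top0.png

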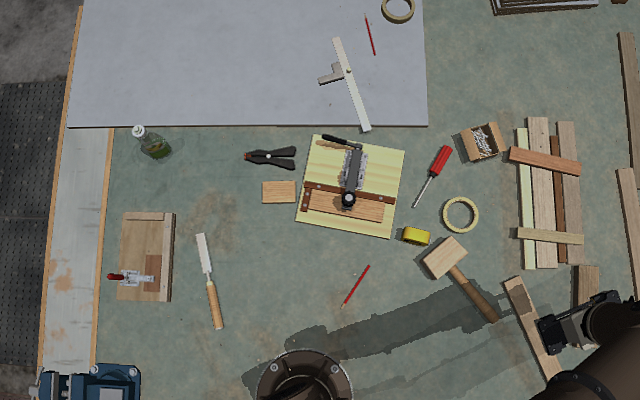

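View pics/side0.png

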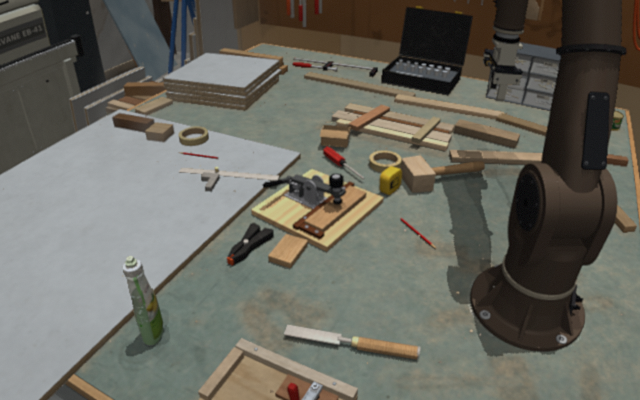

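The top view shows the jig at about (350,185), with the nut at (348,200). The open lever handle runs from (362,147) to (322,137) toward image left. The clamp and offcut are to the left; the screwdriver, masking tape and tape measure are to the right.

Run:
```python
from h import *
z=np.load("top0.npz"); P=z["P"]; im=z["image"]
c=im[115:255,280:470]; save("crop",cv2.resize(c,None,fx=4,fy=4,interpolation=cv2.INTER_CUBIC))
hsv=cv2.cvtColor(im,cv2.COLOR_RGB2HSV)
def at(u,v): return np.round(P[v,u],4)
for u,v in [(313,137),(403,152),(389,236),(299,220),(348,196),(348,200),(340,140),(330,139),(355,150),(340,205)]: print(u,v,at(u,v),hsv[v,u])
# jig yellow ply mask
m=(np.abs(P[...,2]-.018)<.006); m2=np.zeros_like(m); m2[120:250,285:415]=1; m&=m2
m=cv2.morphologyEx(m.astype(np.uint8),cv2.MORPH_OPEN,np.ones((3,3)))
m[(hsv[...,2]<100)]=0
cs=max(cv2.findContours(m,0,1)[0],key=cv2.contourArea)[:,0]
q=np.array([P[b,a,:2] for a,b in cs]); r=cv2.minAreaRect((q*1000).astype(np.float32)); print("base",r,np.round(cv2.boxPoints(r)))
# nut: high dark
for lo,hi in((.112,.135),(.1,.14)):
    k=(P[...,2]>lo)&(P[...,2]<hi)&m2; 
    n,l,s,cc=cv2.connectedComponentsWithStats(k.astype(np.uint8))
    for i in range(1,n):
        if s[i,4]>8: print(lo,s[i],P[l==i].mean(0),P[l==i].min(0),P[l==i].max(0))
```

```text
313 137 [ 0.7009 -0.0108  0.0199] [ 34  51 196]
403 152 [ 0.6621 -0.261   0.0165] [ 34  58 197]
389 236 [ 0.4283 -0.2201  0.0132] [ 32  70 197]
299 220 [0.4679 0.0227 0.0166] [ 35  61 205]
348 196 [ 0.515  -0.1046  0.1222] [120   6 163]
348 200 [ 0.5054 -0.1048  0.1193] [126   7 186]
340 140 [ 0.6745 -0.0845  0.0787] [135  46  22]
330 139 [ 0.6751 -0.058   0.0847] [128  60  17]
355 150 [ 0.6493 -0.1246  0.0726] [105   6  80]
340 205 [ 0.5071 -0.087   0.036 ] [ 15 108 113]
base ((610.365234375, -196.22755432128906), (117.91459655761719, 137.51266479492188), 81.04175567626953) [[ 533. -244.]
 [ 669. -265.]
 [ 687. -149.]
 [ 552. -127.]]
0.112 [341 191  15  15 170] [ 0.51023378 -0.1043904   0.12187754] [ 0.49296638 -0.12254967  0.11280232] [ 0.52866563 -0.08711128  0.12899736]
0.1 [341 191  15  16 185] [ 0.50914052 -0.10408749  0.12064227] [ 0.49147695 -0.12254967  0.10147359] [ 0.52866563 -0.08711128  0.12899736]
```

View pics/crop.png

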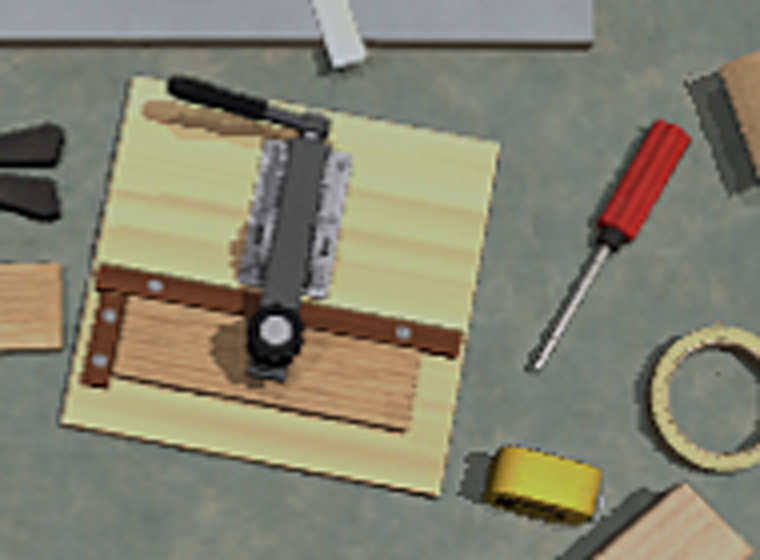

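The crop sharpens the base corners, at crop pixels (132,75), (498,143), (440,495) and (62,424). The nut is at (274,330) and the handle runs (320,125) to (172,87).

```bash
cat >> h.py <<'E'
def ray(c,u,v,z):
    p=cv2.undistortPoints(np.array([[[u,v]]],float),np.array(c["intrinsics"]),np.array(c["dist_coeffs"])).ravel()
    R=cv2.Rodrigues(np.array(c["rvec"],float))[0]; o=-R.T@np.array(c["tvec"],float).ravel()
    d=R.T@np.array([p[0],p[1],1]); return o+d*(z-o[2])/d[2]
E
python3 - <<'E'
from h import *
c=np.load("top0.npz"); r=lambda u,v,z: ray(c,280+(u-1.5)/4,115+(v-1.5)/4,z)
K=np.array([r(*p,.018)[:2] for p in((132,75),(498,143),(440,495),(62,424))]); print(K.round(4))
for i in range(4):
    d=K[(i+1)%4]-K[i]; print(np.hypot(*d).round(4),np.degrees(np.arctan2(d[1],d[0])).round(2))
nut=r(274,330,.123); print("nut",nut)
for n,p in dict(tip=(172,87,.052+.107*.14),hub=(318,127,.055),grip=(195,92,.064)).items(): print(n,r(*p))
s=np.load("side0.npz");P=s["P"];k=(P[...,2]>.1)&(P[...,2]<.135)
k[:150]=0;k[230:]=0;k[:,:290]=0;k[:,370:]=0
print(k.sum(),P[k].mean(0),P[k].min(0),P[k].max(0))
E
```

```text
[[ 0.7121 -0.0095]
 [ 0.6664 -0.264 ]
 [ 0.4214 -0.2212]
 [ 0.4659  0.033 ]]
0.2585 -100.19
0.2487 170.09
0.258 80.07
0.2499 -9.8
nut [ 0.51201587 -0.10489535  0.123     ]
tip [ 0.68780607 -0.03816146  0.06698   ]
hub [ 0.66477575 -0.13673716  0.055     ]
grip [ 0.68543985 -0.05361727  0.064     ]
185 [ 0.50575761 -0.09876526  0.11518612] [ 0.4898778  -0.12169003  0.10011074] [ 0.52568449 -0.08585135  0.12484676]
```

>>> apply_moves:
  moves:
    - [[0, 0, 0], [0, 0, -1], 1]
    - [[0, 0, 0], [0, 0, -1], 1]
    - [[0, 0, 0], [0, 0, -1], 1]
    - [[0, 0, 0], [0, 0, -1], 1]
    - [[0, 0, 0], [0, 0, -1], 1]
    - [[0, 0, 0], [0, 0, -1], 1]
    - [[0, 0, 0], [0, 0, -1], 1]
    - [[0, 0, 0], [0, 0, -1], 1]
    - [[0, 0, 0], [0, 0, -1], 1]
    - [[0, 0, 0], [0, 0, -1], 1]
    - [[0, 0, 0], [0, 0, -1], 1]
    - [[0, 0, 0], [0, 0, -0.93], 1]

```text
time: 1.3
ee_pos: [0.2163, -0.586, 0.2051]
tcp_rot: [[0.172, 0.985, -0.0], [0.985, -0.172, 0.001], [0.001, -0.001, -1.0]]
ft_force: [-0.3, 0.2, 0.3]
gripper_width: 0.0916
grasp_force: 0.0
```

```bash
cat >> h.py <<'E'
A=np.radians(-10.0); JX=np.array([np.cos(A),np.sin(A),0]); JY=np.array([-JX[1],JX[0],0]); JZ=np.array([0,0,1.])
O=np.array([.5855,-.1178,0])
RJ=np.c_[JY,JX,-JZ]   # tool aligned to the jig: x=jig y, y=jig x, z down
from scipy.spatial.transform import Rotation as Ro
def J(p): return np.r_[(np.asarray(p)-O)@JX,(np.asarray(p)-O)@JY,p[2]]
def W(j): return O+j[0]*JX+j[1]*JY+j[2]*JZ
def st(target=None,Rt=RJ):
    s=manip.get_state(); R=s["tcp_rot"]; p=s["ee_pos"]
    print("t",round(s["time"],2),"jigTCP mm",(J(p)*1e3).round(1),"w",round(s["gripper_width"],4),"gf",round(s["grasp_force"],1),"F",np.round(s["ft_force"],1),"M",np.round(s["torque"],2),"q",np.round(s["joint_pos"],2))
    print("rot err units",(np.degrees((Ro.from_matrix(R.T@Rt)).as_rotvec())/5).round(2))
    if target is not None: print("shift units",(R.T@(W(target)-p)/.025).round(2))
    return s
E
python3 -c "
from h import *
st((.086,.084,.2))"
```

```text
t 1.3 jigTCP mm [-282.3 -525.2  205.1] w 0.0916 gf 0.0 F [-0.3  0.2  0.3] M [ 0.05 -0.07  0.04] q [ 1.27  0.45 -0.21  1.56  0.1   1.15  0.87]
rot err units [-0.01 -0.01  0.02]
shift units [24.34 14.78  0.21]
```

>>> apply_moves:
  moves:
    - [[1, 0.6, 0], [0, 0, 0], 1]
    - [[1, 0.6, 0], [0, 0, 0], 1]
    - [[1, 0.6, 0], [0, 0, 0], 1]
    - [[1, 0.6, 0], [0, 0, 0], 1]
    - [[1, 0.6, 0], [0, 0, 0], 1]
    - [[1, 0.6, 0], [0, 0, 0], 1]
    - [[1, 0.6, 0], [0, 0, 0], 1]
    - [[1, 0.6, 0], [0, 0, 0], 1]
    - [[1, 0.6, 0], [0, 0, 0], 1]
    - [[1, 0.6, 0], [0, 0, 0], 1]
    - [[1, 0.6, 0], [0, 0, 0], 1]
    - [[1, 0.6, 0], [0, 0, 0], 1]
    - [[1, 0.6, 0], [0, 0, 0], 1]
    - [[1, 0.6, 0], [0, 0, 0], 1]
    - [[1, 0.6, 0], [0, 0, 0], 1]
    - [[1, 0.6, 0], [0, 0, 0], 1]
    - [[1, 0.6, 0], [0, 0, 0], 1]
    - [[1, 0.6, 0], [0, 0, 0], 1]
    - [[1, 0.6, 0], [0, 0, 0], 1]
    - [[1, 0.6, 0], [0, 0, 0], 1]

```text
time: 3.3
ee_pos: [0.5998, -0.1457, 0.2051]
tcp_rot: [[0.175, 0.985, -0.001], [0.985, -0.175, 0.0], [-0.0, -0.001, -1.0]]
ft_force: [0.3, -0.5, 0.4]
gripper_width: 0.0918
grasp_force: 0.0
```

>>> apply_moves:
  moves:
    - [[1, 0.6, 0], [0, 0, 0], 1]
    - [[1, 0.6, 0], [0, 0, 0], 1]
    - [[1, 0.6, 0], [0, 0, 0], 1]
    - [[0.8, 0.6, 0], [0, 0, 0], 1]
    - [[0.5, 0.4, 0], [0, 0, 0], 1]
    - [[0, 0, 0], [0, 0, 0], 1]

```text
time: 3.9
ee_pos: [0.6879, -0.0501, 0.2045]
tcp_rot: [[0.172, 0.985, -0.001], [0.985, -0.172, 0.002], [0.001, -0.001, -1.0]]
ft_force: [-0.4, 0.9, 0.2]
gripper_width: 0.0915
grasp_force: 0.0
```

Run:
```python
from h import *
s=st((.086,.084,.2)); c=cam("wrist"); save("w1",c["image"]); np.savez("w1.npz",**c,p=s["ee_pos"],R=s["tcp_rot"]); print(np.round(c["mount"],3),c["intrinsics"],c["dist_coeffs"])
```

```text
t 3.9 jigTCP mm [ 89.1  84.4 204.5] w 0.0915 gf 0.0 F [-0.4  0.9  0.2] M [ 0.02 -0.1  -0.04] q [ 0.22  0.58 -0.38  1.37  0.21  1.24 -0.34]
rot err units [-0.01 -0.02  0.02]
shift units [-0.02 -0.12  0.18]
[[-0.001 -0.958 -0.288  0.077]
 [ 1.    -0.001  0.001  0.   ]
 [-0.001 -0.288  0.958 -0.18 ]
 [ 0.     0.     0.     1.   ]] [[360.27423148   0.         316.54229854]
 [  0.         360.27423148 201.34469652]
 [  0.           0.           1.        ]] [0.02714619 0.         0.         0.         0.        ]
```

View pics/w1.png

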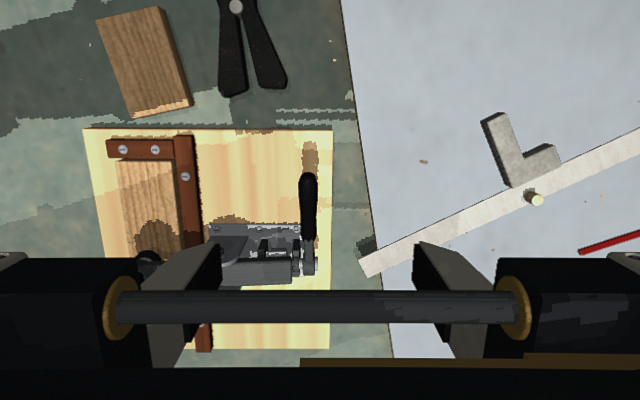

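The wrist view shows the handle from its free end at (308,174) to the hub at (309,270). The jig base's top edge runs from (84,128) to (332,131), and its right edge is at column 331.

```bash
cat >> h.py <<'E'
def wray(c,u,v,z):
    p=cv2.undistortPoints(np.array([[[u,v]]],float),c["intrinsics"],c["dist_coeffs"]).ravel()
    M=c["mount"]; o=c["R"]@M[:3,3]+c["p"]; d=c["R"]@M[:3,:3]@np.array([p[0],p[1],1])
    return o+d*(z-o[2])/d[2]
E
python3 - <<'E'
from h import *
c=np.load("w1.npz"); im=c["image"]; g=im.max(2)
for v in (178,190,205,220,232):
    x=[u for u in range(290,325) if g[v,u]<60]; u=(x[0]+x[-1])/2
    j=J(wray(c,u,v,.064)); print(v,x[0],x[-1],(j*1e3).round(1), (c["depth"][v,int(u)]).round(3))
print("tip",J(wray(c,308,174,.067))*1e3)
for p in((84,128),(332,131),(331,240),(329,348)): print(p,(J(wray(c,*p,.018))*1e3).round(1))
E
```

```text
178 300 315 [81.  87.7 64. ] 0.3
190 299 316 [81.  76.4 64. ] 0.303
205 300 316 [81.3 62.  64. ] 0.312
220 301 315 [81.3 47.2 64. ] 0.322
232 300 315 [80.7 35.  64. ] 0.331
tip [81.57492745 92.11626113 67.        ]
(84, 128) [-141.1  127.3   18. ]
(332, 131) [104.7 125.4  18. ]
(331, 240) [105.2   7.6  18. ]
(329, 348) [ 104.5 -132.4   18. ]
```

Run:
```python
from h import *
c=np.load("w1.npz"); D=c["depth"]
def d3(u,v):
    p=cv2.undistortPoints(np.array([[[u,v]]],float),c["intrinsics"],c["dist_coeffs"]).ravel(); d=D[v,u]
    q=c["mount"]@np.array([p[0]*d,p[1]*d,d,1]); return (J(c["R"]@q[:3]+c["p"])*1e3).round(1)
for v in (175,178,190,205,220,232,240): print(v,d3(308,v))
print("hub",d3(309,262),"base",d3(250,150),d3(322,140),d3(322,300))
print("cheek/rocker", [d3(260,v).tolist() for v in range(222,292,6)])
t=np.load("top0.npz");P=t["P"]
K=np.array([J(ray(t,280+(u-1.5)/4,115+(v-1.5)/4,.018))*1e3 for u,v in((132,75),(498,143),(440,495),(62,424))]);print(K.round(1))
k=np.zeros(P.shape[:2],bool);k[130:155,318:366]=1;k&=(P[...,2]>.048)&(P[...,2]<.1)&(t["image"].max(2)<60)
v,u=np.where(k); o=np.argsort(u)
for i in o[::10]: print(u[i],v[i],(J(P[v[i],u[i]])*1e3).round(1))
```

```text
175 [82.1 96.  88.9]
178 [82.1 94.  91.4]
190 [82.1 83.6 91.2]
205 [81.9 69.1 86.9]
220 [81.7 53.2 81.1]
232 [81.5 39.5 75.4]
240 [81.4 30.6 73.1]
hub [82.   3.3 63.3] base [ 21.6 106.3  18.6] [ 94.7 116.7  19.8] [ 90.6 114.1 308.9]
cheek/rocker [[28.5, 28.9, 19.2], [29.1, 24.1, 24.8], [28.5, 16.6, 23.2], [28.2, 9.6, 23.0], [31.6, 12.1, 44.8], [32.6, 9.0, 52.5], [35.0, 10.0, 68.3], [36.0, 7.3, 75.7], [35.8, 1.0, 75.5], [35.3, -6.0, 74.4], [35.2, -11.9, 75.2], [25.2, -50.4, 20.0]]
[[ 105.9  128.6   18. ]
 [ 105.  -129.9   18. ]
 [-143.7 -130.3   18. ]
 [-144.   127.7   18. ]]
322 135 [81.6 96.6 94.7]
324 134 [86.4 92.2 91. ]
326 137 [79.6 85.6 90. ]
328 137 [80.8 80.4 89.3]
329 140 [74.5 76.6 85. ]
331 136 [86.2 73.4 85.5]
333 137 [85.7 67.9 81.7]
335 141 [78.5 61.  73. ]
337 142 [77.  55.3 72. ]
339 143 [75.  49.5 73. ]
341 141 [79.1 45.1 80.5]
343 141 [82.9 40.1 71.4]
346 142 [83.1 31.8 66.9]
352 146 [78.5 14.2 56. ]
356 144 [84.4  4.6 61.3]
361 153 [ 58.8 -12.7  72.9]
```

```bash
sed -i 's/^O=.*/O=np.array([.5855,-.1178,0])-.004*JX/' h.py; python3 -c "
from h import *
st((.086,.080,.061))"
```

```text
t 3.95 jigTCP mm [ 92.7  82.5 204.6] w 0.0919 gf 0.0 F [-0.5 -0.3  0.3] M [-0.04 -0.06  0.02] q [ 0.22  0.57 -0.37  1.37  0.21  1.24 -0.34]
rot err units [-0.01 -0.    0.  ]
shift units [-0.1  -0.26  5.75]
```

>>> apply_moves:
  moves:
    - [[-0.1, -0.26, 0.5], [0, 0, 0], 1]
    - [[0, 0, 1], [0, 0, 0], 1]
    - [[0, 0, 1], [0, 0, 0], 1]
    - [[0, 0, 1], [0, 0, 0], 1]
    - [[0, 0, 1], [0, 0, 0], 1]
    - [[0, 0, 0.75], [0, 0, 0], 1]
    - [[0, 0, 0.5], [0, 0, 0], 1]
    - [[0, 0, 0], [0, 0, 0], -1]
    - [[0, 0, 0], [0, 0, 0], -1]
    - [[0, 0, 0], [0, 0, 0], -1]
    - [[0, 0, 0], [0, 0, 0], -1]
    - [[0, 0, 0], [0, 0, 0], -1]
    - [[0, 0, 0], [0, 0, 0], -1]
    - [[0, 0, 0], [0, 0, 0], -1]
    - [[0, 0, 0], [0, 0, 0], -1]

```text
time: 5.45
ee_pos: [0.6803, -0.0543, 0.0618]
tcp_rot: [[0.175, 0.985, 0.0], [0.985, -0.175, -0.0], [-0.0, 0.0, -1.0]]
ft_force: [-0.9, 0.1, 0.2]
gripper_width: 0.0326
grasp_force: 0.0
```

```bash
python3 -c "
from h import *
st((.086,.080,.061))
import math
a=.34
r=85
for k in range(1,30):
    b=min(a+.13,math.pi-.14)
    print(round(b-.14,2),round(r*(math.cos(b)-math.cos(a))/25,2),round(-r*(math.sin(b)-math.sin(a))/25,2));a=b
"
```

```text
t 5.45 jigTCP mm [86.4 79.  61.8] w 0.0326 gf 0.0 F [-0.9  0.1  0.2] M [ 0.02 -0.07 -0.02] q [ 0.22  0.69 -0.35  1.54  0.27  0.96 -0.39]
rot err units [ 0.    0.   -0.02]
shift units [ 0.04 -0.01  0.03]
0.33 -0.17 -0.41
0.46 -0.23 -0.38
0.59 -0.27 -0.35
0.72 -0.32 -0.31
0.85 -0.35 -0.27
0.98 -0.38 -0.22
1.11 -0.41 -0.17
1.24 -0.43 -0.11
1.37 -0.44 -0.06
1.5 -0.44 0.0
1.63 -0.44 0.06
1.76 -0.43 0.12
1.89 -0.41 0.17
2.02 -0.38 0.22
2.15 -0.35 0.27
2.28 -0.31 0.31
2.41 -0.27 0.35
2.54 -0.22 0.38
2.67 -0.17 0.41
2.8 -0.12 0.43
2.86 -0.04 0.21
2.86 0.0 -0.0
2.86 0.0 -0.0
2.86 0.0 -0.0
2.86 0.0 -0.0
2.86 0.0 -0.0
2.86 0.0 -0.0
2.86 0.0 -0.0
2.86 0.0 -0.0
```

>>> apply_moves:
  moves:
    - [[0, 0, 0], [0, 0, 0], -1]
    - [[0, 0, 0], [0, 0, 0], -1]
    - [[0, 0, 0], [0, 0, 0], -1]
    - [[0, 0, 0], [0, 0, 0], -1]
    - [[0, 0, 0], [0, 0, 0], -1]

```text
time: 5.95
ee_pos: [0.6795, -0.0541, 0.0615]
tcp_rot: [[0.175, 0.985, -0.002], [0.985, -0.175, 0.0], [-0.0, -0.002, -1.0]]
ft_force: [-5.1, 0.8, 1.8]
gripper_width: 0.0139
grasp_force: 30.0
```

>>> apply_moves:
  moves:
    - [[-0.17, 0, -0.41], [0, 0, 0], -1]
    - [[-0.23, 0, -0.38], [0, 0, 0], -1]
    - [[-0.27, 0, -0.35], [0, 0, 0], -1]
    - [[0, 0, 0], [0, 0, 0], -1]

```text
time: 6.35
ee_pos: [0.6768, -0.0739, 0.0921]
tcp_rot: [[0.178, 0.984, -0.0], [0.984, -0.178, -0.002], [-0.002, 0.0, -1.0]]
ft_force: [-0.1, -0.8, -0.3]
gripper_width: 0.003
grasp_force: 0.0
```

```bash
python3 -c "
from h import *
st()"
```

```text
t 6.35 jigTCP mm [86.3 59.1 92.1] w 0.003 gf 0.0 F [-0.1 -0.8 -0.3] M [ 0.03 -0.06 -0.01] q [ 0.25  0.65 -0.36  1.52  0.26  1.01 -0.35]
rot err units [ 0.    0.03 -0.05]
```

>>> apply_moves:
  moves:
    - [[0, 0, -1], [0, 0, 0], 0]
    - [[0, 0, -1], [0, 0, 0], 0]
    - [[0, 0, -1], [0, 0, 0], 0]
    - [[-1, 0, -1], [0, 0, 0], 0]
    - [[-1, 0, 0], [0, 0, 0], 0.2]
    - [[0, 0, 0], [0, 0, 0], 0.3]
    - [[0, 0, 0], [0, 0, 0], 0.3]

```text
time: 7.05
ee_pos: [0.6693, -0.1214, 0.1916]
tcp_rot: [[0.177, 0.984, 0.003], [0.984, -0.177, -0.0], [0.0, 0.003, -1.0]]
ft_force: [-1.1, 1.2, -0.5]
gripper_width: 0.0544
grasp_force: 0.0
```

Run:
```python
from h import *
s=st(); c=cam("wrist"); a=c["image"]; np.savez("w2.npz",**c,p=s["ee_pos"],R=s["tcp_rot"])
t=cam("side"); np.savez("s2.npz",**t,P=pts(t))
b=cv2.resize(t["image"][150:260,240:400],(640,440),interpolation=cv2.INTER_CUBIC)
save("w2",cv2.resize(np.vstack([a,b[:400]]),(480,600)))
c=np.load("w2.npz"); D=c["depth"]
```

```text
t 7.05 jigTCP mm [ 87.2  11.  191.6] w 0.0544 gf 0.0 F [-1.1  1.2 -0.5] M [ 0.02 -0.13  0.02] q [ 0.33  0.57 -0.37  1.42  0.21  1.19 -0.25]
rot err units [ 0.03 -0.   -0.04]
```

View pics/w2.png

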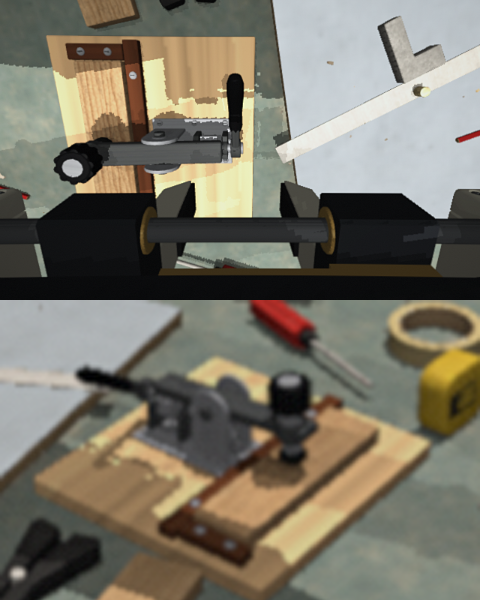

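The lever still lies open, with its handle at wrist pixels of about (313,100) to (313,165). The nut is at (100,220). My grip slipped off, so I'll measure the handle again.

Run:
```python
from h import *
c=np.load("w2.npz"); D=c["depth"]; g=c["image"].max(2)
def d3(u,v):
    p=cv2.undistortPoints(np.array([[[u,v]]],float),c["intrinsics"],c["dist_coeffs"]).ravel(); d=D[int(v),int(u)]
    q=c["mount"]@np.array([p[0]*d,p[1]*d,d,1]); return (J(c["R"]@q[:3]+c["p"])*1e3).round(1)
for v in range(96,205,9):
    x=[u for u in range(295,335) if g[v,u]<70]
    if x: print(v,x[0],x[-1],d3((x[0]+x[-1])//2,v),d3(x[0]+2,v)[2],d3(x[-1]-2,v)[2])
print("nut top",d3(96,223),"rocker",d3(230,197),d3(230,205),d3(230,213))
s=np.load("s2.npz");P=s["P"];j=np.dstack([(P-O)@JX,(P-O)@JY,P[...,2]])
k=(j[...,0]>.07)&(j[...,0]<.1)&(j[...,1]>.02)&(j[...,1]<.13)&(j[...,2]>.04)&(j[...,2]<.14)
q=j[k]*1e3; q=q[np.argsort(q[:,1])]; print(len(q)); print(q[::12].round(0).tolist())
```

```text
105 304 322 [ 85.6  80.4 116.8] 114.7 115.3
114 302 324 [ 85.5  74.4 117.2] 112.8 112.3
123 302 324 [ 85.5  68.1 113.6] 108.4 109.2
132 304 323 [ 85.4  61.4 108.7] 104.4 105.5
141 305 322 [ 85.3  54.1 102.2] 100.1 100.2
150 305 322 [85.2 46.7 97. ] 92.3 93.3
159 305 322 [85.1 38.7 90.9] 88.2 87.4
168 305 322 [85.  30.5 85.9] 83.2 83.6
177 297 318 [78.6  8.7 22.7] 35.5 79.9
186 295 320 [78.5 -0.6 22.5] 54.7 71.2
195 295 320 [79.2  0.2 58.6] 59.3 64.8
204 295 320 [ 78.2 -19.2  23. ] 58.3 64.0
nut top [-72.3  -2.  123. ] rocker [14.4  4.1 77.3] [14.2 -2.7 78.4] [ 13.4 -10.2  77.4]
118
[[80.0, 20.0, 62.0], [82.0, 29.0, 81.0], [78.0, 38.0, 75.0], [81.0, 45.0, 90.0], [81.0, 52.0, 97.0], [81.0, 61.0, 88.0], [81.0, 67.0, 107.0], [78.0, 74.0, 109.0], [81.0, 79.0, 101.0], [87.0, 83.0, 107.0]]
```

```bash
sed -i 's/^O=\(.*\)/O=\1-.002*JY/' h.py; python3 -c "
from h import *
st((.0855,.0684,.078))"
```

```text
t 7.15 jigTCP mm [ 86.6  15.2 190.8] w 0.0588 gf 0.0 F [-0.3 -0.  -0.4] M [ 0.03 -0.03  0.  ] q [ 0.33  0.57 -0.37  1.42  0.21  1.19 -0.25]
rot err units [ 0.01 -0.01 -0.01]
shift units [ 2.13 -0.05  4.51]
```

>>> apply_moves:
  moves:
    - [[0.9, -0.05, 0], [0, 0, 0], 0.4]
    - [[0.9, 0, 0], [0, 0, 0], 0.4]
    - [[0.33, 0, 0.5], [0, 0, 0], 0.4]
    - [[0, 0, 1], [0, 0, 0], 0.4]
    - [[0, 0, 1], [0, 0, 0], 0.4]
    - [[0, 0, 1], [0, 0, 0], 0.4]
    - [[0, 0, 0.7], [0, 0, 0], 0.2]
    - [[0, 0, 0.3], [0, 0, 0], 0]
    - [[0, 0, 0], [0, 0, 0], -0.3]
    - [[0, 0, 0], [0, 0, 0], -0.7]
    - [[0, 0, 0], [0, 0, 0], -1]
    - [[0, 0, 0], [0, 0, 0], -1]
    - [[0, 0, 0], [0, 0, 0], -1]
    - [[0, 0, 0], [0, 0, 0], -1]
    - [[0, 0, 0], [0, 0, 0], -1]
    - [[0, 0, 0], [0, 0, 0], -1]
    - [[0, 0, 0], [0, 0, 0], -1]

```text
time: 8.85
ee_pos: [0.6771, -0.067, 0.078]
tcp_rot: [[0.175, 0.985, 0.001], [0.985, -0.175, 0.0], [0.0, 0.001, -1.0]]
ft_force: [0.5, 1.5, 3.1]
gripper_width: 0.0151
grasp_force: 30.0
```

Run:
```python
from h import *
s=st(); c=cam("wrist"); a=c["image"]; 
t=cam("side"); np.savez("s3.npz",**t,P=pts(t))
b=cv2.resize(t["image"][150:250,240:400],(640,400),interpolation=cv2.INTER_CUBIC)
save("w3",cv2.resize(np.vstack([a,b]),(480,600)))
```

```text
t 8.85 jigTCP mm [85.4 67.9 78. ] w 0.0151 gf 30.0 F [0.5 1.5 3.1] M [ 0.32 -0.23 -0.03] q [ 0.24  0.67 -0.36  1.54  0.26  0.98 -0.37]
rot err units [ 0.01 -0.01 -0.01]
```

View pics/w3.png

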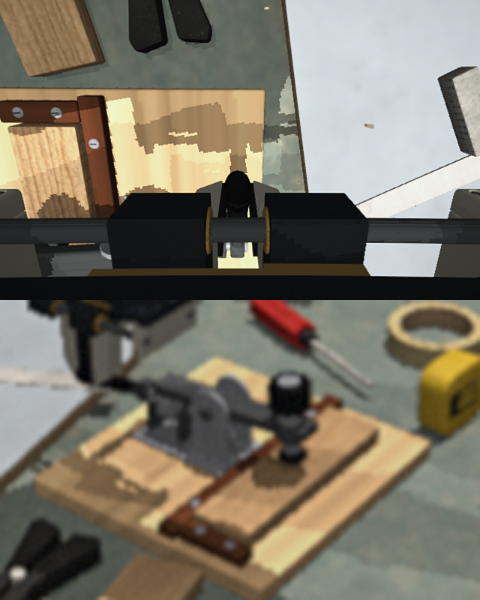

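The handle is now gripped between the pads at (237,205) in the composite, and the width reads 15 mm. I'll swing it up to upright slowly.

>>> apply_moves:
  moves:
    - [[-0.123, 0, -0.157], [0, 0, 0], -1]
    - [[-0.132, 0, -0.149], [0, 0, 0], -1]
    - [[-0.14, 0, -0.141], [0, 0, 0], -1]
    - [[-0.148, 0, -0.133], [0, 0, 0], -1]
    - [[-0.156, 0, -0.124], [0, 0, 0], -1]
    - [[-0.163, 0, -0.115], [0, 0, 0], -1]
    - [[0, 0, 0], [0, 0, 0], -1]

```text
time: 9.65
ee_pos: [0.6731, -0.0892, 0.0992]
tcp_rot: [[0.176, 0.984, 0.001], [0.984, -0.176, -0.0], [0.0, 0.001, -1.0]]
ft_force: [0.9, 4.0, 3.9]
gripper_width: 0.0148
grasp_force: 30.0
```

```bash
python3 -c "
from h import *
st()"
```

```text
t 9.65 jigTCP mm [85.3 45.4 99.2] w 0.0148 gf 30.0 F [0.9 4.  3.9] M [ 0.92 -0.32 -0.07] q [ 0.28  0.64 -0.36  1.52  0.25  1.02 -0.33]
rot err units [ 0.01 -0.   -0.03]
```

>>> apply_moves:
  moves:
    - [[-0.169, 0, -0.105], [0, 0, 0], -1]
    - [[-0.175, 0, -0.095], [0, 0, 0], -1]
    - [[-0.18, 0, -0.085], [0, 0, 0], -1]
    - [[-0.185, 0, -0.074], [0, 0, 0], -1]
    - [[-0.189, 0, -0.063], [0, 0, 0], -1]
    - [[-0.192, 0, -0.052], [0, 0, 0], -1]
    - [[-0.195, 0, -0.04], [0, 0, 0], -1]
    - [[-0.197, 0, -0.029], [0, 0, 0], -1]
    - [[-0.198, 0, -0.017], [0, 0, 0], -1]
    - [[-0.199, 0, -0.006], [0, 0, 0], -1]
    - [[0, 0, 0], [0, 0, 0], -1]

```text
time: 10.75
ee_pos: [0.6637, -0.1371, 0.1118]
tcp_rot: [[0.177, 0.984, -0.002], [0.984, -0.177, -0.001], [-0.002, -0.001, -1.0]]
ft_force: [0.2, -0.3, 0.2]
gripper_width: 0.0002
grasp_force: 0.0
```

```bash
python3 -c "
from h import *
st()"
```

```text
t 10.75 jigTCP mm [ 84.4  -3.4 111.8] w 0.0002 gf 0.0 F [ 0.2 -0.3  0.2] M [-0.03 -0.06  0.02] q [ 0.35  0.63 -0.36  1.51  0.25  1.04 -0.25]
rot err units [-0.02  0.02 -0.04]
```

>>> apply_moves:
  moves:
    - [[0, 0, -1], [0, 0, 0], -1]
    - [[0, 0, -1], [0, 0, 0], -1]
    - [[0, 0, -1], [0, 0, 0], -0.5]
    - [[-0.5, 0, -0.5], [0, 0, 0], 0]
    - [[0, 0, 0], [0, 0, 0], 0.3]
    - [[0, 0, 0], [0, 0, 0], 0.3]
    - [[0, 0, 0], [0, 0, 0], 0.3]
    - [[0, 0, 0], [0, 0, 0], 0.3]

```text
time: 11.55
ee_pos: [0.6619, -0.1468, 0.1984]
tcp_rot: [[0.175, 0.985, -0.002], [0.985, -0.175, 0.001], [0.0, -0.002, -1.0]]
ft_force: [-0.1, -0.2, -0.8]
gripper_width: 0.044
grasp_force: 0.0
```

Run:
```python
from h import *
s=st(); c=cam("wrist"); a=c["image"]; c={**c,"p":s["ee_pos"],"R":s["tcp_rot"]}; np.savez("w4.npz",**c)
t=cam("side"); np.savez("s4.npz",**t,P=pts(t))
b=cv2.resize(t["image"][150:250,240:400],(640,400),interpolation=cv2.INTER_CUBIC)
save("w4",cv2.resize(np.vstack([a,b]),(480,600)))
D=c["depth"];h,w=D.shape
u,v=np.meshgrid(np.arange(w),np.arange(h)); p=cv2.undistortPoints(np.stack([u,v],-1).reshape(-1,1,2).astype(float),c["intrinsics"],c["dist_coeffs"]).reshape(h,w,2)
Q=np.dstack([p[...,0]*D,p[...,1]*D,D])@c["mount"][:3,:3].T+c["mount"][:3,3]; Q=Q@c["R"].T+c["p"]
j=np.dstack([(Q-O)@JX,(Q-O)@JY,Q[...,2]])*1e3
k=(j[...,0]>72)&(j[...,0]<98)&(j[...,1]>-10)&(j[...,1]<110)&(j[...,2]>60)&(j[...,2]<160)
for r in range(0,240,6):
    i=np.where(k[r])[0]
    if len(i)>4: print(r,i[0],i[-1],j[r,i[len(i)//2]].round(1))
k=(j[...,0]<-50)&(j[...,0]>-100)&(abs(j[...,1])<30)&(j[...,2]>100)&(j[...,2]<140)
print("nut",k.sum(),j[k].mean(0),j[k].min(0),j[k].max(0))
```

```text
t 11.55 jigTCP mm [ 84.3 -13.3 198.4] w 0.044 gf 0.0 F [-0.1 -0.2 -0.8] M [-0.02 -0.1  -0.01] q [ 0.37  0.56 -0.37  1.41  0.21  1.21 -0.2 ]
rot err units [-0.03 -0.   -0.01]
144 312 324 [ 85.4  33.4 152.1]
150 308 329 [ 86.   29.8 153.4]
156 306 330 [ 85.4  26.3 154.9]
162 307 329 [ 85.4  22.6 155.5]
168 303 326 [ 84.8  16.8 145.6]
174 311 324 [85.6 -4.4 67.1]
nut 2402 [-71.37920146   1.28133765 115.73009738] [-93.87093168 -19.40735674 100.00773827] [-55.28545389  18.61422523 121.05189941]
```

View pics/w4.png

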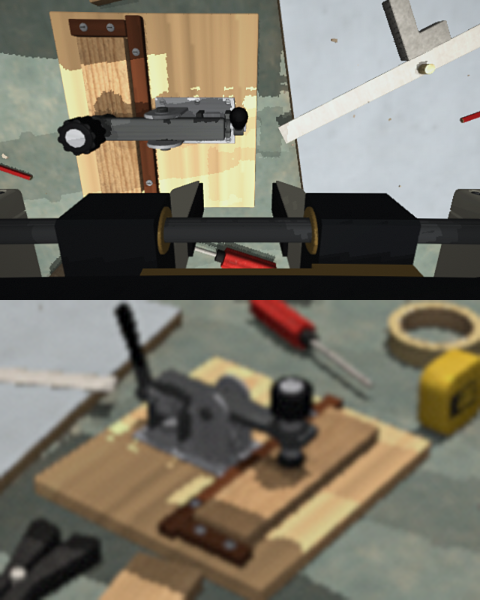

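The lever now stands near upright, about 0.26 rad short, with its tip at (317,157) in wrist pixels. I'll grip the handle from above and bring it upright.

```bash
python3 -c "
from h import *
st((.0855,.0225,.118))"
```

```text
t 11.65 jigTCP mm [ 84.6 -13.3 199. ] w 0.0518 gf 0.0 F [-0.  -0.1 -0. ] M [ 0.03 -0.05  0.03] q [ 0.37  0.56 -0.37  1.41  0.21  1.21 -0.2 ]
rot err units [-0.02 -0.   -0.01]
shift units [1.43 0.04 3.24]
```

>>> apply_moves:
  moves:
    - [[0.75, 0.04, 0], [0, 0, 0], 0.2]
    - [[0.68, 0, 0], [0, 0, 0], 0.2]
    - [[0, 0, 0.8], [0, 0, 0], 0.2]
    - [[0, 0, 0.8], [0, 0, 0], 0.2]
    - [[0, 0, 0.8], [0, 0, 0], 0.2]
    - [[0, 0, 0.84], [0, 0, 0], 0]
    - [[0, 0, 0], [0, 0, 0], -0.5]
    - [[0, 0, 0], [0, 0, 0], -1]
    - [[0, 0, 0], [0, 0, 0], -1]
    - [[0, 0, 0], [0, 0, 0], -1]
    - [[0, 0, 0], [0, 0, 0], -1]
    - [[0, 0, 0], [0, 0, 0], -1]
    - [[0, 0, 0], [0, 0, 0], -1]
    - [[0, 0, 0], [0, 0, 0], -1]

```text
time: 13.05
ee_pos: [0.6692, -0.1113, 0.12]
tcp_rot: [[0.175, 0.985, -0.001], [0.985, -0.175, 0.001], [0.0, -0.001, -1.0]]
ft_force: [-4.8, 1.8, 5.3]
gripper_width: 0.0141
grasp_force: 30.0
```

>>> apply_moves:
  moves:
    - [[-0.15, 0, -0.04], [0, 0, 0], -1]
    - [[-0.15, 0, -0.03], [0, 0, 0], -1]
    - [[-0.15, 0, -0.02], [0, 0, 0], -1]
    - [[-0.15, 0, -0.02], [0, 0, 0], -1]
    - [[-0.15, 0, -0.01], [0, 0, 0], -1]
    - [[-0.15, 0, 0], [0, 0, 0], -1]
    - [[0, 0, 0], [0, 0, 0], -1]

```text
time: 13.75
ee_pos: [0.6653, -0.1336, 0.1234]
tcp_rot: [[0.175, 0.985, -0.0], [0.985, -0.175, 0.001], [0.001, -0.0, -1.0]]
ft_force: [-6.8, 1.8, 8.2]
gripper_width: 0.0141
grasp_force: 30.0
```

```bash
python3 -c "
from h import *
st((.0855,.0,.121))"
```

```text
t 13.75 jigTCP mm [ 85.4   0.3 123.4] w 0.0141 gf 30.0 F [-6.8  1.8  8.2] M [0.53 1.32 0.01] q [ 0.35  0.62 -0.37  1.5   0.24  1.07 -0.25]
rot err units [-0.   -0.01 -0.02]
shift units [-0.01  0.01  0.1 ]
```

>>> apply_moves:
  moves:
    - [[0, 0, 0], [0, 0, 0], 0]
    - [[0, 0, 0], [0, 0, 0], 0.2]
    - [[0, 0, 0], [0, 0, 0], 0.2]
    - [[0, 0, 0], [0, 0, 0], 0.2]
    - [[0, 0, -0.5], [0, 0, 0], 0.2]
    - [[0, 0, -1], [0, 0, 0], 0.2]
    - [[0, 0, -1], [0, 0, 0], 0.2]
    - [[0, 0, -0.8], [0, 0, 0], 0.2]
    - [[0, -0.5, 0], [0, 0, 0], 0.2]
    - [[0, -1, 0], [0, 0, 0], 0.2]
    - [[0, -1, 0], [0, 0, 0], 0.2]
    - [[0, -1, 0], [0, 0, 0], 0.2]
    - [[0, -1, 0], [0, 0, 0], 0.2]
    - [[0, -1, 0], [0, 0, 0], 0.2]
    - [[0, -0.7, 0], [0, 0, 0], 0.2]
    - [[0, -0.2, 0], [0, 0, 0], 0.2]
    - [[0, 0, 0], [0, 0, 0], 0.2]

```text
time: 15.45
ee_pos: [0.5086, -0.1064, 0.2053]
tcp_rot: [[0.175, 0.985, 0.001], [0.985, -0.175, -0.001], [-0.0, 0.001, -1.0]]
ft_force: [0.3, 0.1, 0.5]
gripper_width: 0.055
grasp_force: 0.0
```

```bash
cat >> h.py <<'E'
def jmap(c):
    D=c["depth"];h,w=D.shape; u,v=np.meshgrid(np.arange(w),np.arange(h))
    p=cv2.undistortPoints(np.stack([u,v],-1).reshape(-1,1,2).astype(float),np.array(c["intrinsics"]),np.array(c["dist_coeffs"])).reshape(h,w,2)
    Q=np.dstack([p[...,0]*D,p[...,1]*D,D])@c["mount"][:3,:3].T+c["mount"][:3,3]; Q=Q@c["R"].T+c["p"]
    return np.dstack([(Q-O)@JX,(Q-O)@JY,Q[...,2]])*1e3
E
python3 - <<'E'
from h import *
s=st((-.075,0,.2)); t=cam("side");P=pts(t);j=np.dstack([(P-O)@JX,(P-O)@JY,P[...,2]])*1e3
def rep(n,k):
    if k.sum(): print(n,k.sum(),np.median(j[k],0).round(1),j[k].min(0).round(1),j[k].max(0).round(1))
for a,b in((60,80),(80,100),(100,120),(120,140),(140,165)): rep("lever",(abs(j[...,0]-85)<15)&(abs(j[...,1])<50)&(j[...,2]>a)&(j[...,2]<b))
rep("nut",(abs(j[...,0]+75)<30)&(abs(j[...,1])<30)&(j[...,2]>92)&(j[...,2]<125))
save("s5",cv2.resize(t["image"][130:260,230:400],(680,520),interpolation=cv2.INTER_CUBIC))
E
```

```text
t 15.45 jigTCP mm [-7.370e+01 -1.000e-01  2.053e+02] w 0.055 gf 0.0 F [0.3 0.1 0.5] M [-0.02 -0.11  0.  ] q [ 0.44  0.3  -0.43  1.8   0.14  1.07 -0.22]
rot err units [ 0.02  0.   -0.02]
shift units [ 0.   -0.05  0.21]
lever 33 [81.9  3.9 69.4] [76.8 -4.7 60.2] [90.1 11.  79.1]
lever 31 [80.9  6.5 90.5] [75.1 -0.4 80.4] [87.4 10.5 99.3]
lever 38 [ 80.6   6.6 109.9] [ 75.9  -2.8 100. ] [ 89.7   9.6 119.7]
lever 42 [ 80.4   7.9 131.4] [ 74.1  -3.8 120.1] [ 89.3  11.9 139.6]
lever 36 [ 81.3   8.7 150.4] [ 74.9  -1.1 141.2] [ 89.5  12.6 156.5]
nut 192 [-82.    8.8 110.5] [-96.1 -19.8  92.1] [-59.7  21.5 117.1]
```

View pics/s5.png

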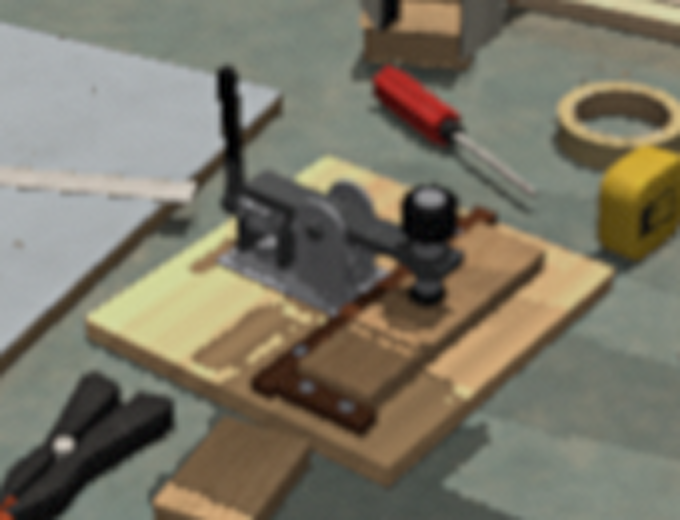

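The side view shows the lever upright at (230,135) and the nut at (428,212), with the foot still clear of the board. Next I wind the wrist back and grip the nut.

>>> apply_moves:
  moves:
    - [[0, -0.05, 0], [0, 0, -1], 0.2]
    - [[0, 0, 0], [0, 0, -1], 0.2]
    - [[0, 0, 0], [0, 0, -1], 0.2]
    - [[0, 0, 0], [0, 0, -1], 0.2]
    - [[0, 0, 0], [0, 0, -1], 0.2]
    - [[0, 0, 0], [0, 0, -1], 0.2]
    - [[0, 0, 0], [0, 0, -1], 0.2]
    - [[0, 0, 0], [0, 0, -1], 0.2]
    - [[0, 0, 0], [0, 0, -1], 0.2]
    - [[0, 0, 0], [0, 0, -1], 0.2]
    - [[0, 0, 0], [0, 0, -1], 0.2]
    - [[0, 0, 0], [0, 0, -1], 0.2]
    - [[0, 0, 0], [0, 0, -1], 0.2]
    - [[0, 0, 0], [0, 0, -1], 0.2]
    - [[0, 0, 0], [0, 0, -1], 0.2]
    - [[0, 0, 0], [0, 0, -1], 0.2]
    - [[0, 0, 0], [0, 0, -1], 0.2]
    - [[0, 0, 0], [0, 0, -1], 0.2]
    - [[0, 0, 0], [0, 0, -1], 0.2]
    - [[0, 0, 0], [0, 0, -1], 0.2]

```text
time: 17.5
ee_pos: [0.5084, -0.1062, 0.2045]
tcp_rot: [[-1.0, -0.002, 0.001], [-0.002, 1.0, 0.001], [-0.001, 0.001, -1.0]]
ft_force: [0.3, 0.2, -0.5]
gripper_width: 0.0548
grasp_force: 0.0
```

>>> apply_moves:
  moves:
    - [[0, 0, 0.3], [0, 0, -1], 0.2]
    - [[0, 0, 0.3], [0, 0, -1], 0.2]
    - [[0, 0, 0.3], [0, 0, -1], 0.2]
    - [[0, 0, 0.3], [0, 0, -1], 0.2]
    - [[0, 0, 0.3], [0, 0, -1], 0.2]
    - [[0, 0, 0.3], [0, 0, -1], 0.2]
    - [[0, 0, 0.3], [0, 0, -1], 0.2]
    - [[0, 0, 0.3], [0, 0, -1], 0.2]
    - [[0, 0, 0.3], [0, 0, -1], 0.2]
    - [[0, 0, 0], [0, 0, -1], 0.2]
    - [[0, 0, 0], [0, 0, 0], 0.2]

```text
time: 18.6
ee_pos: [0.5081, -0.1062, 0.1366]
tcp_rot: [[-0.644, -0.765, 0.0], [-0.765, 0.644, 0.001], [-0.001, 0.001, -1.0]]
ft_force: [0.6, 0.5, -0.0]
gripper_width: 0.055
grasp_force: 0.0
```

```bash
python3 -c "
from h import *
st((-.075,0,.088))"
```

```text
t 18.6 jigTCP mm [-74.3  -0.  136.6] w 0.055 gf 0.0 F [ 0.6  0.5 -0. ] M [ 0.12 -0.06  0.02] q [ 0.8   0.51 -0.96  1.86  0.49  1.02  2.08]
rot err units [ 2.000e-02 -1.000e-02  2.999e+01]
shift units [0.02 0.02 1.94]
```

>>> apply_moves:
  moves:
    - [[0, 0, 0.7], [0, 0, 0], 0.2]
    - [[0, 0, 0.7], [0, 0, 0], 0.2]
    - [[0, 0, 0.4], [0, 0, 0], 0.2]
    - [[0, 0, 0.14], [0, 0, 0], 0.2]
    - [[0, 0, 0], [0, 0, 0], -1]
    - [[0, 0, 0], [0, 0, 0], -1]
    - [[0, 0, 0], [0, 0, 0], -1]
    - [[0, 0, 0], [0, 0, 0], -1]
    - [[0, 0, 0], [0, 0, 0], -1]
    - [[0, 0, 0], [0, 0, 0], -1]
    - [[0, 0, 0], [0, 0, 0], -1]

```text
time: 19.7
ee_pos: [0.5068, -0.1053, 0.0889]
tcp_rot: [[-0.644, -0.765, -0.0], [-0.765, 0.644, 0.0], [-0.0, 0.0, -1.0]]
ft_force: [-3.9, 4.2, 4.9]
gripper_width: 0.0365
grasp_force: 30.0
```

```bash
python3 -c "
from h import *
st((-.075,0,.088))"
```

```text
t 19.7 jigTCP mm [-75.7   0.7  88.9] w 0.0365 gf 30.0 F [-3.9  4.2  4.9] M [ 1.01  0.87 -0.06] q [ 0.76  0.57 -0.91  1.92  0.56  0.93  2.02]
rot err units [ 0.000e+00 -1.000e-02  2.999e+01]
shift units [ 0.01 -0.04  0.03]
```

>>> apply_moves:
  moves:
    - [[0, 0.07, 0], [0, 0, 0], -1]
    - [[0, 0, 0], [0, 0, 1], -1]
    - [[0, 0, 0], [0, 0, 1], -1]
    - [[0, 0, 0], [0, 0, 1], -1]
    - [[0, 0, 0], [0, 0, 1], -1]
    - [[0, 0, 0], [0, 0, 1], -1]
    - [[0, 0, 0], [0, 0, 1], -1]

```text
time: 20.4
ee_pos: [0.507, -0.1056, 0.089]
tcp_rot: [[-0.941, -0.337, 0.003], [-0.337, 0.941, -0.001], [-0.002, -0.002, -1.0]]
ft_force: [1.7, -2.0, 1.8]
gripper_width: 0.0363
grasp_force: 30.0
```

```bash
python3 -c "
from h import *
st()"
```

```text
t 20.4 jigTCP mm [-75.4   0.4  89. ] w 0.0363 gf 30.0 F [ 1.7 -2.   1.8] M [ 0.08 -0.49  0.19] q [ 0.67  0.52 -0.78  1.92  0.47  0.88  1.57]
rot err units [1.000e-02 3.000e-02 2.394e+01]
```

>>> apply_moves:
  moves:
    - [[0, 0, 0], [0, 0, 1], -1]
    - [[0, 0, 0], [0, 0, 1], -1]
    - [[0, 0, 0], [0, 0, 1], -1]
    - [[0, 0, 0], [0, 0, 1], -1]
    - [[0, 0, 0], [0, 0, 1], -1]
    - [[0, 0, 0], [0, 0, 1], -1]

```text
time: 21.0
ee_pos: [0.5071, -0.106, 0.089]
tcp_rot: [[-0.984, 0.179, 0.003], [0.179, 0.984, -0.001], [-0.003, -0.001, -1.0]]
ft_force: [1.4, -1.5, 0.6]
gripper_width: 0.0366
grasp_force: 30.0
```

```bash
python3 -c "
from h import *
st()"
```

```text
t 21.0 jigTCP mm [-75.3   0.   89. ] w 0.0366 gf 30.0 F [ 1.4 -1.5  0.6] M [-0.23 -0.56  0.23] q [ 0.58  0.48 -0.64  1.93  0.38  0.85  1.13]
rot err units [ 0.02  0.03 17.94]
```

>>> apply_moves:
  moves:
    - [[0, 0, 0], [0, 0, 1], -1]
    - [[0, 0, 0], [0, 0, 1], -1]
    - [[0, 0, 0], [0, 0, 1], -1]

```text
time: 21.3
ee_pos: [0.5071, -0.1062, 0.089]
tcp_rot: [[-0.904, 0.428, 0.003], [0.428, 0.904, -0.002], [-0.003, -0.0, -1.0]]
ft_force: [1.7, -2.8, 1.6]
gripper_width: 0.0363
grasp_force: 30.0
```

```bash
python3 -c "
from h import *
st()"
```

```text
t 21.3 jigTCP mm [-75.3  -0.2  89. ] w 0.0363 gf 30.0 F [ 1.7 -2.8  1.6] M [-0.4  -0.52  0.21] q [ 0.54  0.46 -0.58  1.94  0.34  0.84  0.91]
rot err units [ 0.02  0.03 14.94]
```

>>> apply_moves:
  moves:
    - [[0, 0, 0], [0, 0, 1], -1]
    - [[0, 0, 0], [0, 0, 1], -1]
    - [[0, 0, 0], [0, 0, 1], -1]

```text
time: 21.6
ee_pos: [0.507, -0.1064, 0.089]
tcp_rot: [[-0.762, 0.647, 0.003], [0.647, 0.762, -0.002], [-0.003, 0.0, -1.0]]
ft_force: [0.5, -2.8, 2.1]
gripper_width: 0.0364
grasp_force: 30.0
```

```bash
python3 -c "
from h import *
st()"
```

```text
t 21.6 jigTCP mm [-75.3  -0.4  89. ] w 0.0364 gf 30.0 F [ 0.5 -2.8  2.1] M [-0.55 -0.54  0.22] q [ 0.49  0.45 -0.51  1.94  0.3   0.82  0.68]
rot err units [ 0.02  0.03 11.94]
```

>>> apply_moves:
  moves:
    - [[0, 0, 0], [0, 0, 1], -1]
    - [[0, 0, 0], [0, 0, 1], -1]
    - [[0, 0, 0], [0, 0, 1], -1]

```text
time: 21.9
ee_pos: [0.5068, -0.1066, 0.089]
tcp_rot: [[-0.569, 0.822, 0.002], [0.822, 0.569, -0.002], [-0.003, 0.001, -1.0]]
ft_force: [0.6, -4.1, 2.1]
gripper_width: 0.0363
grasp_force: 30.0
```

```bash
python3 -c "
from h import *
st()"
```

```text
t 21.9 jigTCP mm [-75.4  -0.6  89. ] w 0.0363 gf 30.0 F [ 0.6 -4.1  2.1] M [-0.72 -0.44  0.17] q [ 0.44  0.44 -0.45  1.94  0.26  0.81  0.46]
rot err units [0.02 0.03 8.93]
```

>>> apply_moves:
  moves:
    - [[0, 0, 0], [0, 0, 1], -1]
    - [[0, 0, 0], [0, 0, 1], -1]
    - [[0, 0, 0], [0, 0, 1], -1]
    - [[0, 0, 0], [0, 0, 1], -1]

```text
time: 22.3
ee_pos: [0.5066, -0.1067, 0.0891]
tcp_rot: [[-0.253, 0.967, 0.002], [0.967, 0.253, -0.002], [-0.003, 0.001, -1.0]]
ft_force: [-0.7, -4.0, 4.0]
gripper_width: 0.0365
grasp_force: 30.0
```

```bash
python3 -c "
from h import *
st()"
```

```text
t 22.3 jigTCP mm [-75.6  -0.8  89.1] w 0.0365 gf 30.0 F [-0.7 -4.   4. ] M [-0.88 -0.16  0.21] q [ 0.38  0.42 -0.36  1.95  0.21  0.8   0.16]
rot err units [0.02 0.03 4.93]
```

>>> apply_moves:
  moves:
    - [[0, 0, 0], [0, 0, 1], -1]
    - [[0, 0, 0], [0, 0, 1], -1]
    - [[0, 0, 0], [0, 0, 1], -1]
    - [[0, 0, 0], [0, 0, 1], -1]

```text
time: 22.7
ee_pos: [0.5064, -0.1068, 0.0893]
tcp_rot: [[0.093, 0.996, 0.002], [0.996, -0.093, -0.002], [-0.002, 0.002, -1.0]]
ft_force: [-2.7, -4.5, 7.5]
gripper_width: 0.0361
grasp_force: 30.0
```

```bash
python3 -c "
from h import *
st()"
```

```text
t 22.7 jigTCP mm [-75.8  -0.9  89.3] w 0.0361 gf 30.0 F [-2.7 -4.5  7.5] M [-0.96  0.3   0.27] q [ 0.31  0.41 -0.27  1.95  0.16  0.79 -0.14]
rot err units [0.02 0.02 0.93]
```

>>> apply_moves:
  moves:
    - [[0, 0, 0], [0, 0, 1], -1]
    - [[0, 0, 0], [0, 0, 1], -1]
    - [[0, 0, 0], [0, 0, 1], -1]

```text
time: 23.0
ee_pos: [0.5063, -0.1068, 0.0894]
tcp_rot: [[0.347, 0.938, 0.002], [0.938, -0.347, -0.002], [-0.002, 0.002, -1.0]]
ft_force: [-3.7, -4.8, 9.6]
gripper_width: 0.0363
grasp_force: 30.0
```

```bash
python3 -c "
from h import *
st()"
```

```text
t 23.0 jigTCP mm [-75.9  -0.9  89.4] w 0.0363 gf 30.0 F [-3.7 -4.8  9.6] M [-0.94  0.6   0.28] q [ 0.26  0.41 -0.21  1.96  0.12  0.79 -0.37]
rot err units [ 0.02  0.02 -2.06]
```

>>> apply_moves:
  moves:
    - [[0, 0, 0], [0, 0, -1], -1]
    - [[0, 0, 0], [0, 0, -1], -1]
    - [[0, 0, 0], [0, 0, -1], -1]

```text
time: 23.3
ee_pos: [0.5065, -0.1068, 0.0893]
tcp_rot: [[0.087, 0.996, 0.002], [0.996, -0.087, -0.002], [-0.002, 0.002, -1.0]]
ft_force: [-1.7, -3.8, 7.5]
gripper_width: 0.0366
grasp_force: 30.0
```

```bash
python3 -c "
from h import *
st()"
```

```text
t 23.3 jigTCP mm [-75.7  -0.9  89.3] w 0.0366 gf 30.0 F [-1.7 -3.8  7.5] M [-0.91  0.12 -0.21] q [ 0.31  0.41 -0.27  1.95  0.16  0.79 -0.14]
rot err units [0.02 0.02 1.  ]
```

>>> apply_moves:
  moves:
    - [[0, 0, 0], [0, 0, -1], -1]
    - [[0, 0, 0], [0, 0, -1], -1]
    - [[0, 0, 0], [0, 0, -1], -1]

```text
time: 23.6
ee_pos: [0.5066, -0.1068, 0.0892]
tcp_rot: [[-0.174, 0.985, 0.002], [0.985, 0.174, -0.002], [-0.002, 0.002, -1.0]]
ft_force: [-0.1, -3.7, 2.9]
gripper_width: 0.0367
grasp_force: 30.0
```

```bash
python3 -c "
from h import *
st()"
```

```text
t 23.6 jigTCP mm [-75.6  -0.8  89.2] w 0.0367 gf 30.0 F [-0.1 -3.7  2.9] M [-0.83 -0.18 -0.25] q [ 0.36  0.42 -0.34  1.95  0.19  0.8   0.09]
rot err units [0.02 0.02 4.  ]
```

>>> apply_moves:
  moves:
    - [[0, 0, 0], [0, 0, 0], -0.2]
    - [[0, 0, 0], [0, 0, 0], 0.2]
    - [[0, 0, 0], [0, 0, 0], 0.2]
    - [[0, 0, 0], [0, 0, 0], 0.2]
    - [[0, 0, -0.5], [0, 0, 0], 0.2]
    - [[0, 0, -1], [0, 0, 0], 0.2]
    - [[0, 0, -1], [0, 0, 1], 0]
    - [[0, 0, -1], [0, 0, 1], -0.5]
    - [[0, 0, -1], [0, 0, 1], -1]
    - [[0, 0, 0], [0, 0, 1], -1]
    - [[0, 0, 0], [0, 0, 0], -1]

```text
time: 24.7
ee_pos: [0.5063, -0.1046, 0.2024]
tcp_rot: [[0.176, 0.984, 0.002], [0.984, -0.176, -0.0], [0.0, 0.002, -1.0]]
ft_force: [-0.3, -0.7, -0.3]
gripper_width: 0.0199
grasp_force: 0.0
```

Run:
```python
from h import *
s=st((.086,.035,.2)); t=cam("side");P=pts(t);j=np.dstack([(P-O)@JX,(P-O)@JY,P[...,2]])*1e3
def rep(n,k):
    if k.sum(): print(n,k.sum(),np.median(j[k],0).round(1),j[k].min(0).round(1),j[k].max(0).round(1))
for a,b in((60,80),(80,100),(100,120),(120,140),(140,165)): rep("lever",(abs(j[...,0]-85)<15)&(abs(j[...,1])<50)&(j[...,2]>a)&(j[...,2]<b))
rep("nut",(abs(j[...,0]+75)<30)&(abs(j[...,1])<30)&(j[...,2]>92)&(j[...,2]<125))
```

```text
t 24.7 jigTCP mm [-76.3   1.3 202.4] w 0.0199 gf 0.0 F [-0.3 -0.7 -0.3] M [-0.   -0.02  0.04] q [ 0.33  0.28 -0.29  1.82  0.09  1.05 -0.17]
rot err units [ 0.03 -0.   -0.03]
shift units [1.37 6.49 0.11]
lever 34 [81.7  4.1 69.9] [76.5 -6.3 60.2] [90.1 10.4 79.9]
lever 31 [81.1  6.1 90.6] [77.4 -1.9 80. ] [89.5 11.4 99.5]
lever 37 [ 80.7   5.6 110.4] [ 75.6  -1.9 100.7] [ 90.8  11.9 119.7]
lever 38 [ 80.8   8.4 129.9] [ 75.8  -1.8 120.2] [ 89.8  13.  138.9]
lever 41 [ 81.2   7.8 149. ] [ 74.6  -1.2 140.2] [ 91.   14.4 158.3]
nut 186 [-81.4   8.2 111.1] [-96.7 -15.6  92.1] [-58.5  20.2 118.5]
```

>>> apply_moves:
  moves:
    - [[0.37, 0.5, 0], [0, 0, 0], -1]
    - [[0.5, 1, 0], [0, 0, 0], -1]
    - [[0.5, 1, 0], [0, 0, 0], -1]
    - [[0, 1, 0], [0, 0, 0], -1]
    - [[0, 1, 0], [0, 0, 0], -1]
    - [[0, 1, 0], [0, 0, 0], -1]
    - [[0, 0.7, 0], [0, 0, 0], -1]
    - [[0, 0.29, 0.5], [0, 0, 0], -1]
    - [[0, 0, 1], [0, 0, 0], -1]
    - [[0, 0, 1], [0, 0, 0], -1]
    - [[0, 0, 0.7], [0, 0, 0], -1]
    - [[0, 0, 0.1], [0, 0, 0], -1]
    - [[-0.3, 0, 0], [0, 0, 0], -1]
    - [[0, 0, 0], [0, 0, 0], -1]

```text
time: 26.15
ee_pos: [0.6704, -0.1086, 0.1192]
tcp_rot: [[0.176, 0.984, 0.001], [0.984, -0.176, -0.001], [-0.001, 0.001, -1.0]]
ft_force: [0.7, -0.4, -0.3]
gripper_width: 0.0007
grasp_force: 0.0
```

```bash
python3 -c "
from h import *
st((.086,.02,.118))
import math
f0=None
for k in range(0,17):
    f=-.05+k*.0925; y=-80*math.sin(f)+8*math.cos(f)+10; z=52+80*math.cos(f)+8*math.sin(f)
    print(round(f,2),round(y,1),round(z,1), '' if f0 is None else (round((y-f0)/25,2),round(-(z-g0)/25,2))); f0,g0=y,z
"
```

```text
t 26.15 jigTCP mm [ 86.   25.8 119.2] w 0.0007 gf 0.0 F [ 0.7 -0.4 -0.3] M [-0.05 -0.12 -0.03] q [ 0.24  0.61 -0.26  1.51  0.17  1.04 -0.23]
rot err units [ 0.01  0.01 -0.03]
shift units [-0.23 -0.    0.05]
-0.05 22.0 131.5 
0.04 14.6 132.3 (-0.3, -0.03)
0.14 7.2 132.3 (-0.3, -0.0)
0.23 -0.2 131.7 (-0.3, 0.02)
0.32 -7.6 130.5 (-0.29, 0.05)
0.41 -14.7 128.5 (-0.29, 0.08)
0.5 -21.7 125.9 (-0.28, 0.1)
0.6 -28.4 122.6 (-0.27, 0.13)
0.69 -34.8 118.8 (-0.25, 0.15)
0.78 -40.7 114.4 (-0.24, 0.18)
0.88 -46.3 109.4 (-0.22, 0.2)
0.97 -51.3 104.0 (-0.2, 0.22)
1.06 -55.9 98.1 (-0.18, 0.24)
1.15 -59.9 91.8 (-0.16, 0.25)
1.24 -63.2 85.2 (-0.14, 0.26)
1.34 -66.0 78.3 (-0.11, 0.28)
1.43 -68.1 71.1 (-0.08, 0.29)
```

>>> apply_moves:
  moves:
    - [[0, 0, -0.5], [0, 0, 0], -1]
    - [[-0.2, 0, 0], [0, 0, 0], -1]
    - [[-0.2, 0, 0], [0, 0, 0], -1]
    - [[0, 0, 0], [0, 0, 0], -1]

```text
time: 26.55
ee_pos: [0.6693, -0.1178, 0.1326]
tcp_rot: [[0.176, 0.984, 0.003], [0.984, -0.176, -0.001], [-0.0, 0.003, -1.0]]
ft_force: [-1.5, 0.9, 8.8]
gripper_width: 0.0002
grasp_force: 3.5
```

```bash
python3 -c "
from h import *
st((.086,-.0002,.1317))"
```

```text
t 26.55 jigTCP mm [ 86.5  16.5 132.6] w 0.0002 gf 3.5 F [-1.5  0.9  8.8] M [ 0.06  0.15 -0.03] q [ 0.26  0.6  -0.26  1.5   0.17  1.06 -0.21]
rot err units [ 0.03  0.   -0.03]
shift units [-0.67 -0.02  0.04]
```

>>> apply_moves:
  moves:
    - [[-0.2, 0, 0], [0, 0, 0], -1]
    - [[-0.2, 0, 0], [0, 0, 0], -1]
    - [[-0.2, 0, 0], [0, 0, 0], -1]
    - [[0, 0, 0], [0, 0, 0], -1]

```text
time: 26.95
ee_pos: [0.6667, -0.1325, 0.1321]
tcp_rot: [[0.176, 0.984, 0.003], [0.984, -0.176, -0.0], [0.0, 0.003, -1.0]]
ft_force: [0.4, 0.2, 5.7]
gripper_width: 0.0008
grasp_force: 2.2
```

```bash
python3 -c "
from h import *
st((.086,-.0002,.1317))"
```

```text
t 26.95 jigTCP mm [ 86.5   1.6 132.1] w 0.0008 gf 2.2 F [0.4 0.2 5.7] M [-0.02 -0.22  0.  ] q [ 0.28  0.6  -0.26  1.5   0.16  1.06 -0.19]
rot err units [ 0.03 -0.   -0.03]
shift units [-0.07 -0.02  0.02]
```

Run:
```python
from h import *
t=cam("side");P=pts(t);j=np.dstack([(P-O)@JX,(P-O)@JY,P[...,2]])*1e3
k=(abs(j[...,0]-83)<13)&(j[...,1]>-110)&(j[...,1]<110)&(j[...,2]>50)&(j[...,2]<170)&(t["image"].max(2)<75)
for a in range(50,170,8):
    m=k&(j[...,2]>=a)&(j[...,2]<a+8)
    if m.sum(): print(a,m.sum(),np.median(j[m],0).round(0),j[m][:,1].min().round(0),j[m][:,1].max().round(0))
save("s6",np.hstack([cv2.resize(t["image"][130:230,250:350],(400,400),interpolation=cv2.INTER_CUBIC),cv2.resize(cam("wrist")["image"][:,160:480],(400,400))]))
```

```text
50 22 [81. 10. 53.] 4.0 13.0
58 15 [83.  4. 61.] -1.0 9.0
66 12 [83.  2. 70.] -7.0 5.0
74 13 [84.  1. 77.] -6.0 6.0
82 13 [81.  0. 85.] -5.0 4.0
90 13 [83.  0. 94.] -5.0 4.0
98 13 [ 80.  -2. 101.] -8.0 1.0
106 10 [ 79.  -3. 109.] -10.0 -1.0
114 10 [ 80.  -5. 117.] -6.0 -1.0
122 11 [ 80.  -6. 125.] -11.0 -3.0
130 10 [ 81.  -6. 133.] -12.0 -3.0
138 11 [ 79.  -6. 143.] -14.0 -3.0
146 13 [ 79.  -8. 149.] -14.0 -4.0
154 5 [ 79.  -7. 157.] -12.0 11.0
162 13 [ 86.   9. 164.] -4.0 16.0
```

View pics/s6.png

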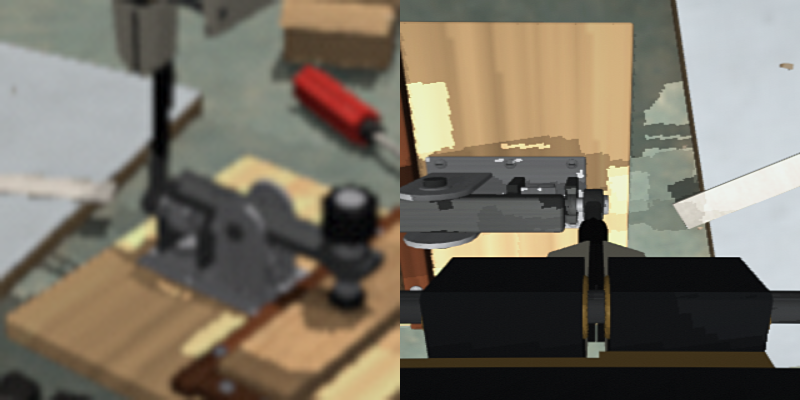

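The side view shows the fingers pushing the handle from its +y side, and the lever is now about 0.13 rad past upright. I'll continue the arc in stages and watch the force.

>>> apply_moves:
  moves:
    - [[-0.15, 0, 0], [0, 0, 0], -1]
    - [[-0.15, 0, 0.01], [0, 0, 0], -1]
    - [[-0.15, 0, 0.02], [0, 0, 0], -1]
    - [[-0.15, 0, 0.02], [0, 0, 0], -1]

```text
time: 27.45
ee_pos: [0.6635, -0.1466, 0.1298]
tcp_rot: [[0.175, 0.985, 0.001], [0.985, -0.175, 0.0], [0.0, 0.001, -1.0]]
ft_force: [3.0, 2.7, 3.5]
gripper_width: 0.0008
grasp_force: 2.5
```

```bash
python3 -c "
from h import *
st()"
```

```text
t 27.45 jigTCP mm [ 85.9 -12.8 129.8] w 0.0008 gf 2.5 F [3.  2.7 3.5] M [ 0.56 -0.74 -0.02] q [ 0.3   0.6  -0.26  1.5   0.16  1.06 -0.17]
rot err units [ 0.01 -0.   -0.02]
```

>>> apply_moves:
  moves:
    - [[-0.15, 0, 0.03], [0, 0, 0], -1]
    - [[-0.15, 0, 0.03], [0, 0, 0], -1]
    - [[-0.15, 0, 0.04], [0, 0, 0], -1]
    - [[-0.15, 0, 0.04], [0, 0, 0], -1]

```text
time: 27.85
ee_pos: [0.6603, -0.1612, 0.1259]
tcp_rot: [[0.175, 0.985, -0.001], [0.985, -0.175, 0.0], [0.0, -0.001, -1.0]]
ft_force: [1.5, 3.8, 3.0]
gripper_width: 0.0002
grasp_force: 2.2
```

```bash
cat > lev.py <<'E'
from h import *
st()
t=cam("side");P=pts(t);j=np.dstack([(P-O)@JX,(P-O)@JY,P[...,2]])*1e3
k=(abs(j[...,0]-83)<13)&(j[...,1]>-125)&(j[...,1]<110)&(j[...,2]>50)&(j[...,2]<170)&(t["image"].max(2)<75)
for a in range(58,170,12):
    m=k&(j[...,2]>=a)&(j[...,2]<a+12)
    if m.sum(): print(a,m.sum(),np.median(j[m],0).round(0),j[m][:,1].min().round(0),j[m][:,1].max().round(0))
E
python3 lev.py
```

```text
t 27.85 jigTCP mm [ 85.2 -27.8 125.9] w 0.0002 gf 2.2 F [1.5 3.8 3. ] M [ 0.8  -0.55  0.04] q [ 0.32  0.61 -0.25  1.5   0.16  1.06 -0.15]
rot err units [-0.01 -0.   -0.02]
58 24 [83.  2. 62.] -10.0 9.0
70 24 [82. -7. 76.] -16.0 0.0
82 18 [ 82. -11.  90.] -16.0 -6.0
94 25 [ 82. -18.  99.] -26.0 -10.0
106 21 [ 78. -22. 112.] -34.0 -17.0
118 22 [ 81. -28. 124.] -32.0 -20.0
130 23 [ 81. -32. 136.] -41.0 -28.0
142 14 [ 80. -33. 147.] -40.0 -17.0
154 11 [ 86. -20. 160.] -26.0 -16.0
166 2 [ 87. -20. 167.] -20.0 -19.0
```

>>> apply_moves:
  moves:
    - [[-0.14, 0, 0.05], [0, 0, 0], -1]
    - [[-0.14, 0, 0.06], [0, 0, 0], -1]
    - [[-0.14, 0, 0.06], [0, 0, 0], -1]
    - [[-0.13, 0, 0.07], [0, 0, 0], -1]
    - [[-0.13, 0, 0.08], [0, 0, 0], -1]
    - [[-0.12, 0, 0.09], [0, 0, 0], -1]
    - [[-0.11, 0, 0.1], [0, 0, 0], -1]
    - [[-0.11, 0, 0.1], [0, 0, 0], -1]

```text
time: 28.7
ee_pos: [0.6555, -0.1877, 0.1109]
tcp_rot: [[0.176, 0.984, -0.001], [0.984, -0.176, -0.001], [-0.001, -0.0, -1.0]]
ft_force: [-2.3, 0.5, 7.8]
gripper_width: 0.0007
grasp_force: 3.9
```

```bash
python3 lev.py
```

```text
t 28.7 jigTCP mm [ 85.1 -54.6 110.9] w 0.0007 gf 3.9 F [-2.3  0.5  7.8] M [ 0.09  0.43 -0.06] q [ 0.35  0.62 -0.25  1.51  0.17  1.03 -0.11]
rot err units [-0.01  0.02 -0.03]
58 26 [83. -2. 64.] -22.0 13.0
70 26 [ 81. -17.  75.] -27.0 -6.0
82 26 [ 82. -26.  89.] -34.0 -18.0
94 29 [ 82. -36. 100.] -45.0 -28.0
106 26 [ 81. -47. 112.] -56.0 -40.0
118 27 [ 81. -55. 124.] -67.0 -48.0
130 11 [ 80. -45. 138.] -63.0 -42.0
142 12 [ 87. -45. 147.] -49.0 -42.0
154 10 [ 86. -44. 159.] -47.0 -41.0
166 2 [ 87. -45. 168.] -46.0 -44.0
```

>>> apply_moves:
  moves:
    - [[-0.12, 0, 0.12], [0, 0, 0], -1]
    - [[-0.11, 0, 0.13], [0, 0, 0], -1]
    - [[-0.1, 0, 0.14], [0, 0, 0], -1]
    - [[-0.09, 0, 0.15], [0, 0, 0], -1]
    - [[-0.09, 0, 0.16], [0, 0, 0], -1]

```text
time: 29.25
ee_pos: [0.6527, -0.2039, 0.0941]
tcp_rot: [[0.178, 0.984, -0.001], [0.984, -0.178, -0.005], [-0.005, 0.0, -1.0]]
ft_force: [-4.3, -7.3, 12.2]
gripper_width: 0.0006
grasp_force: 6.1
```

```bash
python3 lev.py
```

```text
t 29.25 jigTCP mm [ 85.2 -71.1  94.1] w 0.0006 gf 6.1 F [-4.3 -7.3 12.2] M [-1.67  1.1  -0.08] q [ 0.37  0.64 -0.24  1.52  0.18  1.   -0.1 ]
rot err units [ 0.    0.06 -0.05]
58 26 [84. -1. 63.] -23.0 11.0
70 33 [ 82. -27.  76.] -41.0 7.0
82 34 [ 82. -43.  88.] -59.0 -32.0
94 34 [ 82. -60. 100.] -75.0 -47.0
106 22 [ 81. -69. 109.] -80.0 -59.0
118 15 [ 83. -61. 125.] -64.0 -58.0
130 8 [ 88. -61. 136.] -66.0 -58.0
142 7 [ 87. -60. 148.] -63.0 -57.0
154 8 [ 88. -62. 159.] -66.0 -60.0
166 2 [ 75. -60. 168.] -60.0 -60.0
```

>>> apply_moves:
  moves:
    - [[-0.07, 0, 0.16], [0, 0, 0], -1]
    - [[-0.06, 0, 0.17], [0, 0, 0], -1]
    - [[-0.05, 0, 0.18], [0, 0, 0], -1]
    - [[-0.04, 0, 0.18], [0, 0, 0], -1]
    - [[0, 0, 0], [0, 0, 0], -1]

```text
time: 29.8
ee_pos: [0.6519, -0.2061, 0.0752]
tcp_rot: [[0.177, 0.984, -0.002], [0.984, -0.177, -0.001], [-0.002, -0.001, -1.0]]
ft_force: [0.1, -0.8, 0.1]
gripper_width: 0.0003
grasp_force: 0.1
```

```bash
python3 lev.py
```

```text
t 29.8 jigTCP mm [ 84.7 -73.5  75.2] w 0.0003 gf 0.1 F [ 0.1 -0.8  0.1] M [ 0.02 -0.11 -0.01] q [ 0.38  0.66 -0.24  1.54  0.18  0.97 -0.1 ]
rot err units [-0.02  0.02 -0.04]
58 32 [84. -9. 64.] -40.0 10.0
70 48 [ 82. -44.  76.] -67.0 -26.0
82 38 [ 81. -69.  88.] -88.0 -54.0
94 16 [ 81. -66. 101.] -91.0 -62.0
106 6 [ 85. -63. 113.] -67.0 -62.0
118 9 [ 85. -63. 124.] -65.0 -60.0
130 8 [ 85. -64. 137.] -68.0 -59.0
142 3 [ 87. -63. 145.] -67.0 -63.0
154 2 [ 77. -39. 165.] -39.0 -39.0
166 9 [ 81. -39. 169.] -42.0 -36.0
```

Run:
```python
from h import *
t=cam("side")
save("s7",np.hstack([cv2.resize(t["image"][130:230,250:350],(400,400),interpolation=cv2.INTER_CUBIC),cv2.resize(cam("wrist")["image"][:,160:480],(400,400))]))
```

```text
(no output)
```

View pics/s7.png

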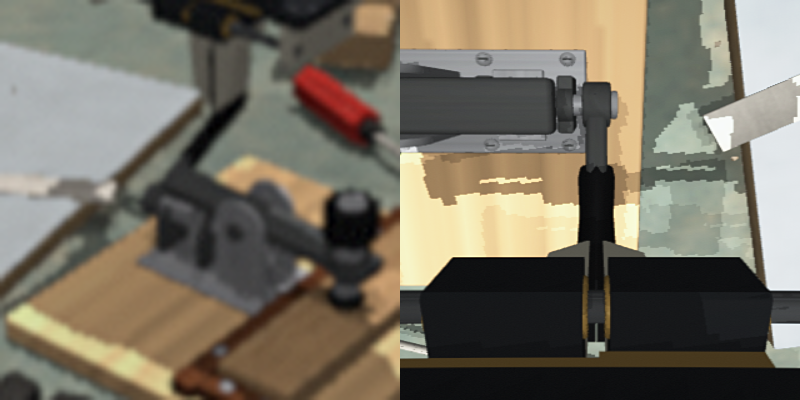

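The side view shows the handle about two-thirds of the way down, under the fingertips, and the wrist view shows it running centrally under the fingers. I'll get its angle from the wrist depth.

Run:
```python
from h import *
s=st(); c=cam("wrist"); c={**c,"p":s["ee_pos"],"R":s["tcp_rot"]}; j=jmap(c)
for v in range(100,260,10): print(v,[j[v,u].round(0).tolist() for u in (312,317,322)])
```

```text
t 29.95 jigTCP mm [ 84.9 -71.7  75.7] w 0.0001 gf 0.3 F [-0.4 -0.7  2.1] M [ 0.02 -0.1   0.06] q [ 0.38  0.66 -0.24  1.54  0.18  0.97 -0.1 ]
rot err units [-0.01  0.   -0.02]
100 [[83.0, 2.0, 64.0], [85.0, 2.0, 64.0], [88.0, 2.0, 64.0]]
110 [[83.0, -3.0, 64.0], [85.0, -3.0, 65.0], [88.0, -3.0, 64.0]]
120 [[83.0, -8.0, 65.0], [85.0, -8.0, 64.0], [88.0, -8.0, 63.0]]
130 [[83.0, -13.0, 66.0], [85.0, -13.0, 65.0], [88.0, -13.0, 66.0]]
140 [[83.0, -18.0, 68.0], [85.0, -18.0, 68.0], [88.0, -18.0, 68.0]]
150 [[83.0, -23.0, 70.0], [85.0, -23.0, 70.0], [88.0, -23.0, 70.0]]
160 [[83.0, -27.0, 72.0], [85.0, -27.0, 73.0], [88.0, -27.0, 73.0]]
170 [[83.0, -32.0, 75.0], [85.0, -32.0, 74.0], [88.0, -32.0, 75.0]]
180 [[83.0, -37.0, 77.0], [85.0, -37.0, 77.0], [88.0, -37.0, 77.0]]
190 [[83.0, -42.0, 79.0], [85.0, -41.0, 80.0], [88.0, -42.0, 78.0]]
200 [[83.0, -46.0, 81.0], [85.0, -46.0, 83.0], [88.0, -47.0, 79.0]]
210 [[83.0, -51.0, 83.0], [85.0, -51.0, 84.0], [88.0, -51.0, 82.0]]
220 [[83.0, -56.0, 85.0], [85.0, -55.0, 86.0], [88.0, -56.0, 85.0]]
230 [[83.0, -60.0, 87.0], [85.0, -60.0, 88.0], [88.0, -61.0, 86.0]]
240 [[83.0, -65.0, 89.0], [85.0, -64.0, 90.0], [88.0, -65.0, 89.0]]
250 [[83.0, -63.0, 105.0], [85.0, -62.0, 106.0], [88.0, -63.0, 106.0]]
```

>>> apply_moves:
  moves:
    - [[0, 0, 0], [0, 0, 0], -0.5]
    - [[0, 0, 0], [0, 0, 0], 0.2]
    - [[0, 0, 0], [0, 0, 0], 0.2]
    - [[0, 0, 0], [0, 0, 0], 0.2]
    - [[0, 0, -0.8], [0, 0, 0], 0.2]
    - [[0, 0, -1], [0, 0, 0], 0.2]
    - [[0, 0, -1], [0, 0, 0], 0.2]
    - [[-0.3, 0, -0.4], [0, 0, 0], 0]
    - [[0, 0, 0], [0, 0, 1], -0.5]
    - [[0, 0, 0], [0, 0, 1], -1]
    - [[0, 0, 0], [0, 0, 1], -1]
    - [[0, 0, 0], [0, 0, 1], -1]
    - [[0, 0, 0], [0, 0, 1], -1]
    - [[0, 0, 0], [0, 0, 1], -1]
    - [[0, 0, 0], [0, 0, 1], -1]
    - [[0, 0, 0], [0, 0, 1], -1]

```text
time: 31.6
ee_pos: [0.651, -0.2124, 0.1553]
tcp_rot: [[0.77, 0.639, -0.001], [0.639, -0.77, -0.0], [-0.001, -0.001, -1.0]]
ft_force: [0.5, -0.7, 0.7]
gripper_width: 0.0006
grasp_force: 0.0
```

Run:
```python
from h import *
s=st(); c=cam("wrist"); c={**c,"p":s["ee_pos"],"R":s["tcp_rot"]}
t=cam("side");P=pts(t);j=np.dstack([(P-O)@JX,(P-O)@JY,P[...,2]])*1e3
for n,j,im in (("wrist",jmap(c),c["image"]),("side",j,t["image"])):
    k=(abs(j[...,0]-84)<9)&(j[...,1]>-120)&(j[...,1]<-20)&(j[...,2]>55)&(j[...,2]<118)
    for y in range(-110,-20,10):
        m=k&(abs(j[...,1]-y)<2)
        if m.sum(): print(n,y,m.sum(),np.percentile(j[m][:,2],90).round(1))
```

```text
t 31.6 jigTCP mm [ 84.9 -79.7 155.3] w 0.0006 gf 0.0 F [ 0.5 -0.7  0.7] M [-0.03 -0.07 -0.  ] q [ 0.29  0.58 -0.08  1.46  0.05  1.11 -0.68]
rot err units [-0.01  0.01 -8.06]
```

>>> apply_moves:
  moves:
    - [[0, 0, 0], [0, 0, 1], -1]
    - [[0, 0, 0], [0, 0, 1], -1]
    - [[0, 0, 0], [0, 0, 1], -1]
    - [[0, 0, 0], [0, 0, 1], -1]
    - [[0, 0, 0], [0, 0, 1], -1]
    - [[0, 0, 0], [0, 0, 1], -1]
    - [[0, 0, 0], [0, 0, 1], -1]
    - [[0, 0, 0], [0, 0, 1], -1]
    - [[0, 0, 0], [0, 0, 1], -1]
    - [[0, 0, 0], [0, 0, 1], -1]
    - [[0, 0, 0], [0, 0, 0], -1]

```text
time: 32.8
ee_pos: [0.6513, -0.2119, 0.1556]
tcp_rot: [[0.985, -0.174, -0.001], [-0.174, -0.985, -0.0], [-0.001, 0.0, -1.0]]
ft_force: [0.5, 0.9, 0.2]
gripper_width: 0.0004
grasp_force: 0.0
```

```bash
python3 -c "
from h import *
st((.0855,-.08,.103),np.c_[JX,-JY,-JZ])"
```

```text
t 32.8 jigTCP mm [ 85.1 -79.2 155.6] w 0.0004 gf 0.0 F [0.5 0.9 0.2] M [0.   0.   0.06] q [ 0.15  0.57  0.13  1.48 -0.08  1.1  -1.44]
rot err units [ 0.    0.01 -0.01]
shift units [0.02 0.03 2.1 ]
```

Run:
```python
from h import *
t=cam("side");P=pts(t);j=np.dstack([(P-O)@JX,(P-O)@JY,P[...,2]])*1e3
k=(abs(j[...,0]-82)<10)&(abs(j[...,1])<125)&(j[...,2]>50)&(j[...,2]<170)&(t["image"].max(2)<80)
for y in range(-120,125,10):
    m=k&(abs(j[...,1]-y)<5)
    if m.sum(): print(y,m.sum(),np.percentile(j[m],[5,50,95],axis=0)[:,2].round(0),np.median(j[m][:,0]).round(0))
```

```text
0 13 [54. 65. 81.] 80.0
10 67 [ 51.  72. 104.] 81.0
20 60 [ 94. 121. 152.] 80.0
30 23 [132. 144. 153.] 83.0
```

The lever sprang or was carried back to about 1.16 rad. I'll push again with the fingers turned 90°, which gives a solid post with no gap for the handle to enter.

>>> apply_moves:
  moves:
    - [[0, 0, -0.7], [0, 0, 0], -1]
    - [[0, 0, -0.8], [0, 0, 0], -1]
    - [[0, -0.5, 0], [0, 0, 0], -1]
    - [[0, -1, 0], [0, 0, 0], -1]
    - [[0, -1, 0], [0, 0, 0], -1]
    - [[0, -1, 0], [0, 0, 0], -1]
    - [[0, -1, 0], [0, 0, 0], -1]
    - [[0, -0.8, 0], [0, 0, 0], -1]
    - [[0, -0.35, 0.4], [0, 0, 0], -1]
    - [[0, 0, 1], [0, 0, 0], -1]
    - [[0, 0, 0.8], [0, 0, 0], -1]
    - [[0, 0, 0.3], [0, 0, 0], -1]
    - [[0, 0, 0], [0, 0, 0], -1]

```text
time: 34.15
ee_pos: [0.6751, -0.073, 0.1293]
tcp_rot: [[0.985, -0.175, -0.003], [-0.175, -0.985, -0.0], [-0.003, 0.001, -1.0]]
ft_force: [-1.1, -0.6, 0.1]
gripper_width: 0.0
grasp_force: 0.0
```

```bash
cat > lv.py <<'E'
from h import *
s=st(None,np.c_[JX,-JY,-JZ]); t=cam("side");P=pts(t);j=np.dstack([(P-O)@JX,(P-O)@JY,P[...,2]])*1e3
k=(abs(j[...,0]-82)<10)&(abs(j[...,1])<125)&(j[...,2]>50)&(j[...,2]<170)&(t["image"].max(2)<80)
print([(z,j[m][:,1].mean().round(0),int(m.sum())) for z in range(60,165,10) for m in [k&(abs(j[...,2]-z)<5)] if m.sum()>3])
E
python3 lv.py; python3 -c "
import math
p=None
for k in range(0,20):
    f=-.27+k*.09; y=-80*math.sin(f)+8*math.cos(f)+19; z=52+80*math.cos(f)+8*math.sin(f)
    print(round(f,2),round(y,1),round(z,1), '' if p is None else (-round((y-p)/25,2),round(-(z-q)/25,2))); p,q=y,z
"
```

```text
t 34.15 jigTCP mm [ 84.4  61.7 129.3] w 0.0 gf 0.0 F [-1.1 -0.6  0.1] M [ 0.04  0.01 -0.  ] q [-0.04  0.59  0.11  1.52 -0.07  1.04 -1.66]
rot err units [ 0.01  0.04 -0.01]
[(60, np.float64(6.0), 15), (70, np.float64(7.0), 15), (80, np.float64(9.0), 15), (90, np.float64(12.0), 14), (100, np.float64(14.0), 14), (110, np.float64(17.0), 13), (120, np.float64(20.0), 11), (130, np.float64(23.0), 14), (140, np.float64(25.0), 14), (150, np.float64(25.0), 19), (160, np.float64(61.0), 9)]
-0.27 48.0 127.0 
-0.18 41.2 129.3 (0.27, -0.09)
-0.09 34.2 131.0 (0.28, -0.07)
0.0 27.0 132.0 (0.29, -0.04)
0.09 19.8 132.4 (0.29, -0.02)
0.18 12.5 132.1 (0.29, 0.01)
0.27 5.4 131.2 (0.29, 0.04)
0.36 -1.7 129.7 (0.28, 0.06)
0.45 -8.6 127.5 (0.28, 0.09)
0.54 -15.3 124.7 (0.27, 0.11)
0.63 -21.7 121.4 (0.26, 0.13)
0.72 -27.7 117.4 (0.24, 0.16)
0.81 -33.4 113.0 (0.23, 0.18)
0.9 -38.7 108.0 (0.21, 0.2)
0.99 -43.5 102.6 (0.19, 0.22)
1.08 -47.8 96.8 (0.17, 0.23)
1.17 -51.5 90.6 (0.15, 0.25)
1.26 -54.7 84.1 (0.13, 0.26)
1.35 -57.3 77.3 (0.1, 0.27)
1.44 -59.3 70.4 (0.08, 0.28)
```

>>> apply_moves:
  moves:
    - [[0.05, 0.2, -0.02], [0, 0, 0], -1]
    - [[0, 0.2, -0.02], [0, 0, 0], -1]
    - [[0, 0.2, -0.02], [0, 0, 0], -1]
    - [[0, 0.2, -0.02], [0, 0, 0], -1]
    - [[0, 0.2, -0.01], [0, 0, 0], -1]
    - [[0, 0.2, 0], [0, 0, 0], -1]
    - [[0, 0.2, 0], [0, 0, 0], -1]

```text
time: 34.9
ee_pos: [0.6713, -0.1077, 0.1334]
tcp_rot: [[0.985, -0.175, 0.0], [-0.175, -0.985, -0.0], [0.0, 0.0, -1.0]]
ft_force: [-0.3, -0.6, -0.1]
gripper_width: 0.0005
grasp_force: 0.0
```

```bash
python3 lv.py
```

```text
t 34.9 jigTCP mm [ 86.7  26.9 133.4] w 0.0005 gf 0.0 F [-0.3 -0.6 -0.1] M [-0.    0.03  0.04] q [ 0.01  0.58  0.11  1.52 -0.07  1.05 -1.61]
rot err units [ 0.   -0.   -0.02]
[(60, np.float64(7.0), 23), (70, np.float64(8.0), 13), (80, np.float64(9.0), 15), (90, np.float64(14.0), 14), (100, np.float64(13.0), 16), (110, np.float64(18.0), 10), (120, np.float64(20.0), 11), (130, np.float64(23.0), 13), (140, np.float64(25.0), 16), (150, np.float64(26.0), 14), (160, np.float64(31.0), 13)]
```

>>> apply_moves:
  moves:
    - [[0, 0.15, 0], [0, 0, 0], -1]
    - [[0, 0.15, 0], [0, 0, 0], -1]
    - [[0, 0.15, 0], [0, 0, 0], -1]
    - [[0, 0.15, 0], [0, 0, 0], -1]

```text
time: 35.35
ee_pos: [0.6686, -0.1224, 0.1333]
tcp_rot: [[0.985, -0.175, -0.0], [-0.175, -0.985, -0.0], [-0.0, 0.0, -1.0]]
ft_force: [-0.4, 0.2, 0.4]
gripper_width: 0.0002
grasp_force: 0.0
```

```bash
python3 lv.py
```

```text
t 35.35 jigTCP mm [ 86.7  11.9 133.3] w 0.0002 gf 0.0 F [-0.4  0.2  0.4] M [ 0.03 -0.02 -0.03] q [ 0.03  0.58  0.11  1.52 -0.07  1.05 -1.59]
rot err units [ 0.    0.   -0.02]
[(60, np.float64(7.0), 20), (70, np.float64(7.0), 15), (80, np.float64(9.0), 15), (90, np.float64(13.0), 13), (100, np.float64(13.0), 15), (110, np.float64(18.0), 12), (120, np.float64(20.0), 13), (130, np.float64(23.0), 11), (140, np.float64(26.0), 15), (150, np.float64(25.0), 18), (160, np.float64(14.0), 8)]
```

>>> apply_moves:
  moves:
    - [[0, -0.5, 0], [0, 0, 0], -1]
    - [[0, -0.8, 0], [0, 0, 0], -1]
    - [[0, -0.7, 0.2], [0, 0, 0], -1]
    - [[0, 0, 0.8], [0, 0, 0], -1]
    - [[0, 0, 0], [0, 0, 0], -1]
    - [[0, 0.2, -0.02], [0, 0, 0], -1]
    - [[0, 0.2, -0.02], [0, 0, 0], -1]
    - [[0, 0.2, -0.02], [0, 0, 0], -1]
    - [[0, 0.2, -0.02], [0, 0, 0], -1]
    - [[0, 0.2, -0.01], [0, 0, 0], -1]

```text
time: 36.4
ee_pos: [0.6737, -0.0976, 0.1115]
tcp_rot: [[0.985, -0.175, 0.002], [-0.175, -0.985, 0.0], [0.001, -0.001, -1.0]]
ft_force: [0.7, 1.4, 2.1]
gripper_width: 0.0009
grasp_force: 1.1
```

```bash
python3 lv.py
```

```text
t 36.4 jigTCP mm [ 87.3  37.2 111.5] w 0.0009 gf 1.1 F [0.7 1.4 2.1] M [ 0.47 -0.13 -0.02] q [-0.    0.6   0.11  1.54 -0.07  1.   -1.62]
rot err units [-0.01 -0.02 -0.02]
[(60, np.float64(7.0), 22), (70, np.float64(5.0), 15), (80, np.float64(8.0), 14), (90, np.float64(9.0), 13), (100, np.float64(10.0), 18), (110, np.float64(12.0), 11), (120, np.float64(13.0), 10), (130, np.float64(16.0), 13), (140, np.float64(25.0), 24), (150, np.float64(26.0), 22), (160, np.float64(32.0), 16)]
```

>>> apply_moves:
  moves:
    - [[0, 0.15, 0], [0, 0, 0], -1]
    - [[0, 0.15, 0], [0, 0, 0], -1]
    - [[0, 0.15, 0], [0, 0, 0], -1]

```text
time: 36.75
ee_pos: [0.6712, -0.1085, 0.1107]
tcp_rot: [[0.985, -0.175, 0.0], [-0.175, -0.985, 0.0], [0.0, -0.0, -1.0]]
ft_force: [1.1, 3.2, 2.0]
gripper_width: 0.0007
grasp_force: 1.3
```

```bash
python3 lv.py
```

```text
t 36.75 jigTCP mm [ 86.8  26.1 110.7] w 0.0007 gf 1.3 F [1.1 3.2 2. ] M [ 0.52 -0.06 -0.03] q [ 0.01  0.6   0.11  1.54 -0.07  1.   -1.6 ]
rot err units [-0.   -0.   -0.01]
[(60, np.float64(6.0), 19), (70, np.float64(3.0), 16), (80, np.float64(4.0), 16), (90, np.float64(5.0), 14), (100, np.float64(5.0), 16), (110, np.float64(5.0), 15), (120, np.float64(5.0), 13), (130, np.float64(6.0), 8), (140, np.float64(16.0), 25), (150, np.float64(17.0), 23), (160, np.float64(22.0), 15)]
```

>>> apply_moves:
  moves:
    - [[0, 0.15, -0.01], [0, 0, 0], -1]
    - [[0, 0.15, -0.01], [0, 0, 0], -1]
    - [[0, 0.15, 0], [0, 0, 0], -1]
    - [[0, 0.15, 0.01], [0, 0, 0], -1]
    - [[0, 0.15, 0.02], [0, 0, 0], -1]
    - [[0, 0.15, 0.02], [0, 0, 0], -1]

```text
time: 37.4
ee_pos: [0.6672, -0.1307, 0.11]
tcp_rot: [[0.985, -0.175, 0.0], [-0.175, -0.985, 0.0], [0.0, -0.0, -1.0]]
ft_force: [0.5, 4.1, 2.2]
gripper_width: 0.0003
grasp_force: 2.1
```

```bash
python3 lv.py
```

```text
t 37.4 jigTCP mm [ 86.7   3.5 110. ] w 0.0003 gf 2.1 F [0.5 4.1 2.2] M [ 0.85 -0.15  0.01] q [ 0.05  0.6   0.11  1.54 -0.07  1.   -1.57]
rot err units [-0.   -0.   -0.02]
[(60, np.float64(5.0), 19), (70, np.float64(-1.0), 17), (80, np.float64(-3.0), 15), (90, np.float64(-4.0), 16), (100, np.float64(-6.0), 20), (110, np.float64(-9.0), 15), (120, np.float64(-11.0), 16), (130, np.float64(-9.0), 10), (140, np.float64(-4.0), 22), (150, np.float64(-8.0), 22), (160, np.float64(0.0), 11)]
```

>>> apply_moves:
  moves:
    - [[0, 0.14, 0.03], [0, 0, 0], -1]
    - [[0, 0.14, 0.03], [0, 0, 0], -1]
    - [[0, 0.14, 0.04], [0, 0, 0], -1]
    - [[0, 0.14, 0.05], [0, 0, 0], -1]
    - [[0, 0.14, 0.05], [0, 0, 0], -1]
    - [[0, 0.13, 0.06], [0, 0, 0], -1]

```text
time: 38.05
ee_pos: [0.6637, -0.1516, 0.1037]
tcp_rot: [[0.985, -0.175, 0.001], [-0.175, -0.985, -0.0], [0.001, 0.0, -1.0]]
ft_force: [0.5, 3.7, 5.7]
gripper_width: 0.0004
grasp_force: 2.9
```

```bash
python3 lv.py
```

```text
t 38.05 jigTCP mm [ 86.9 -17.7 103.7] w 0.0004 gf 2.9 F [0.5 3.7 5.7] M [0.76 0.07 0.02] q [ 0.08  0.61  0.11  1.54 -0.07  0.99 -1.54]
rot err units [ 0.   -0.01 -0.02]
[(60, np.float64(5.0), 24), (70, np.float64(-6.0), 17), (80, np.float64(-8.0), 13), (90, np.float64(-13.0), 20), (100, np.float64(-19.0), 23), (110, np.float64(-24.0), 18), (120, np.float64(-28.0), 16), (130, np.float64(-25.0), 20), (140, np.float64(-30.0), 24), (150, np.float64(-23.0), 16), (160, np.float64(-17.0), 8)]
```

>>> apply_moves:
  moves:
    - [[0, 0.13, 0.06], [0, 0, 0], -1]
    - [[0, 0.13, 0.07], [0, 0, 0], -1]
    - [[0, 0.12, 0.08], [0, 0, 0], -1]
    - [[0, 0.12, 0.08], [0, 0, 0], -1]
    - [[0, 0.11, 0.09], [0, 0, 0], -1]
    - [[0, 0.11, 0.09], [0, 0, 0], -1]

```text
time: 38.7
ee_pos: [0.6608, -0.1698, 0.0923]
tcp_rot: [[0.984, -0.176, 0.001], [-0.176, -0.984, -0.001], [0.001, 0.001, -1.0]]
ft_force: [-0.2, 2.5, 8.5]
gripper_width: 0.0004
grasp_force: 3.1
```

```bash
python3 lv.py
```

```text
t 38.7 jigTCP mm [ 87.2 -36.2  92.3] w 0.0004 gf 3.1 F [-0.2  2.5  8.5] M [ 0.29  0.14 -0.03] q [ 0.1   0.62  0.11  1.55 -0.08  0.97 -1.51]
rot err units [ 0.01 -0.02 -0.02]
[(60, np.float64(3.0), 24), (70, np.float64(-11.0), 21), (80, np.float64(-18.0), 21), (90, np.float64(-26.0), 23), (100, np.float64(-35.0), 23), (110, np.float64(-42.0), 16), (120, np.float64(-43.0), 23), (130, np.float64(-48.0), 26), (140, np.float64(-36.0), 13), (150, np.float64(-37.0), 11), (160, np.float64(-34.0), 13)]
```

>>> apply_moves:
  moves:
    - [[0, 0.1, 0.1], [0, 0, 0], -1]
    - [[0, 0.1, 0.1], [0, 0, 0], -1]
    - [[0, 0.09, 0.11], [0, 0, 0], -1]
    - [[0, 0.09, 0.11], [0, 0, 0], -1]
    - [[0, 0.08, 0.12], [0, 0, 0], -1]

```text
time: 39.25
ee_pos: [0.659, -0.1821, 0.0791]
tcp_rot: [[0.984, -0.176, 0.002], [-0.176, -0.984, -0.002], [0.002, 0.002, -1.0]]
ft_force: [-0.1, 0.5, 9.1]
gripper_width: 0.0006
grasp_force: 3.5
```

```bash
python3 lv.py
```

```text
t 39.25 jigTCP mm [ 87.5 -48.5  79.1] w 0.0006 gf 3.5 F [-0.1  0.5  9.1] M [-0.05  0.09 -0.02] q [ 0.12  0.64  0.11  1.56 -0.08  0.94 -1.49]
rot err units [ 0.02 -0.02 -0.03]
[(60, np.float64(4.0), 26), (70, np.float64(-18.0), 22), (80, np.float64(-31.0), 28), (90, np.float64(-44.0), 26), (100, np.float64(-54.0), 17), (110, np.float64(-59.0), 29), (120, np.float64(-57.0), 21), (130, np.float64(-49.0), 13), (140, np.float64(-48.0), 11), (150, np.float64(-44.0), 10)]
```

>>> apply_moves:
  moves:
    - [[0, 0.08, 0.12], [0, 0, 0], -1]
    - [[0, 0.08, 0.12], [0, 0, 0], -1]
    - [[0, 0.07, 0.13], [0, 0, 0], -1]
    - [[0, 0.07, 0.13], [0, 0, 0], -1]
    - [[0, 0.06, 0.13], [0, 0, 0], -1]

```text
time: 39.8
ee_pos: [0.6571, -0.1916, 0.063]
tcp_rot: [[0.984, -0.177, 0.001], [-0.177, -0.984, -0.003], [0.002, 0.003, -1.0]]
ft_force: [0.3, -0.7, 5.3]
gripper_width: 0.0005
grasp_force: 2.3
```

```bash
python3 lv.py
```

```text
t 39.8 jigTCP mm [ 87.3 -58.2  63. ] w 0.0005 gf 2.3 F [ 0.3 -0.7  5.3] M [-0.06 -0.08  0.04] q [ 0.14  0.66  0.11  1.57 -0.08  0.92 -1.48]
rot err units [ 0.03 -0.02 -0.03]
[(60, np.float64(-1.0), 29), (70, np.float64(-34.0), 36), (80, np.float64(-58.0), 32), (90, np.float64(-70.0), 30), (100, np.float64(-70.0), 16), (110, np.float64(-59.0), 9), (120, np.float64(-57.0), 9), (130, np.float64(-57.0), 11), (150, np.float64(-29.0), 7), (160, np.float64(-28.0), 11)]
```

>>> apply_moves:
  moves:
    - [[0, 0.05, 0.14], [0, 0, 0], -1]
    - [[0, 0.05, 0.14], [0, 0, 0], -1]
    - [[0, 0.04, 0.14], [0, 0, 0], -1]
    - [[0, 0, 0], [0, 0, 0], -1]

```text
time: 40.25
ee_pos: [0.6553, -0.1928, 0.0509]
tcp_rot: [[0.984, -0.176, -0.002], [-0.176, -0.984, -0.0], [-0.002, 0.0, -1.0]]
ft_force: [-0.3, 0.1, 0.3]
gripper_width: 0.0007
grasp_force: 0.0
```

```bash
python3 lv.py
```

```text
t 40.25 jigTCP mm [ 85.8 -59.7  50.9] w 0.0007 gf 0.0 F [-0.3  0.1  0.3] M [0.04 0.   0.05] q [ 0.14  0.67  0.1   1.58 -0.08  0.9  -1.47]
rot err units [ 0.    0.02 -0.02]
[(60, np.float64(-19.0), 40), (70, np.float64(-61.0), 49), (80, np.float64(-72.0), 26), (90, np.float64(-62.0), 12), (100, np.float64(-60.0), 7), (110, np.float64(-61.0), 6), (120, np.float64(-60.0), 8), (130, np.float64(-39.0), 6), (140, np.float64(-30.0), 9), (150, np.float64(-30.0), 11)]
```

>>> apply_moves:
  moves:
    - [[0, 0, 0.1], [0, 0, 0], -1]
    - [[0, 0, 0.08], [0, 0, 0], -1]
    - [[0, 0, 0], [0, 0, 0], -1]

```text
time: 40.6
ee_pos: [0.6561, -0.1923, 0.0471]
tcp_rot: [[0.985, -0.175, -0.0], [-0.175, -0.985, -0.0], [-0.0, 0.0, -1.0]]
ft_force: [0.5, -0.6, 0.9]
gripper_width: 0.0003
grasp_force: 0.5
```

```bash
python3 lv.py
```

```text
t 40.6 jigTCP mm [ 86.5 -59.1  47.1] w 0.0003 gf 0.5 F [ 0.5 -0.6  0.9] M [-0.14  0.17 -0.07] q [ 0.14  0.68  0.1   1.58 -0.08  0.89 -1.47]
rot err units [ 0.    0.   -0.02]
[(60, np.float64(-28.0), 57), (70, np.float64(-76.0), 42), (80, np.float64(-61.0), 16), (90, np.float64(-57.0), 12), (100, np.float64(-58.0), 9), (110, np.float64(-57.0), 12), (120, np.float64(-47.0), 5), (140, np.float64(-30.0), 10), (150, np.float64(-29.0), 10)]
```

>>> apply_moves:
  moves:
    - [[0, 0, 0.1], [0, 0, 0], -1]
    - [[0, 0, 0], [0, 0, 0], -1]

```text
time: 40.85
ee_pos: [0.6565, -0.1923, 0.0464]
tcp_rot: [[0.985, -0.175, 0.001], [-0.175, -0.985, 0.0], [0.001, -0.0, -1.0]]
ft_force: [-4.4, 1.0, 13.8]
gripper_width: 0.0005
grasp_force: 6.6
```

>>> apply_moves:
  moves:
    - [[0, 0, 0.1], [0, 0, 0], -1]
    - [[0, 0, 0], [0, 0, 0], -1]

```text
time: 41.05
ee_pos: [0.6567, -0.1924, 0.0459]
tcp_rot: [[0.985, -0.175, 0.002], [-0.175, -0.985, 0.0], [0.002, -0.0, -1.0]]
ft_force: [-12.1, 2.3, 29.4]
gripper_width: 0.0004
grasp_force: 14.7
```

```bash
python3 lv.py
```

```text
t 41.05 jigTCP mm [ 87.1 -59.1  45.9] w 0.0004 gf 14.7 F [-12.1   2.3  29.4] M [ 0.63  2.57 -0.01] q [ 0.14  0.68  0.1   1.58 -0.08  0.89 -1.47]
rot err units [-0.   -0.02 -0.02]
[(60, np.float64(-29.0), 62), (70, np.float64(-75.0), 42), (80, np.float64(-60.0), 19), (90, np.float64(-56.0), 9), (100, np.float64(-57.0), 12), (110, np.float64(-58.0), 10), (130, np.float64(-30.0), 4), (140, np.float64(-28.0), 9), (150, np.float64(-29.0), 8)]
```

The lever sits hard on its stop. I'll let go, check that it stays closed, and use the nut's turning torque to judge the clamp force.

>>> apply_moves:
  moves:
    - [[0, 0, -0.3], [0, 0, 0], -1]
    - [[0, 0, -1], [0, 0, 0], -1]
    - [[0, 0, -1], [0, 0, 0], -0.5]
    - [[0, 0, -1], [0, 0, 0], 0]
    - [[-0.5, -0.3, -0.9], [0, 0, 0], 0.2]
    - [[-1, -0.5, 0], [0, 0, 0], 0.2]
    - [[-1, -0.5, 0], [0, 0, 0], 0.2]
    - [[-1, -0.5, 0], [0, 0, 0], 0.2]
    - [[-1, -0.5, 0], [0, 0, 0], 0.2]
    - [[-1, 0, 0], [0, 0, 0], 0.2]
    - [[-0.7, 0, 0], [0, 0, 0], 0.2]
    - [[-0.3, 0, 0], [0, 0, 0], 0.2]
    - [[0, 0, 0], [0, 0, 0], 0.2]

```text
time: 42.4
ee_pos: [0.506, -0.1071, 0.1476]
tcp_rot: [[0.985, -0.175, 0.0], [-0.175, -0.985, 0.0], [0.0, -0.0, -1.0]]
ft_force: [0.4, 0.5, -0.6]
gripper_width: 0.0549
grasp_force: 0.0
```

```bash
python3 lv.py
python3 - <<'E'
from h import *
s=st((-.078,0,.08),np.c_[JX,-JY,-JZ])
c=cam("wrist"); c={**c,"p":s["ee_pos"],"R":s["tcp_rot"]}; t=cam("side");P=pts(t)
for n,j in (("w",jmap(c)),("s",np.dstack([(P-O)@JX,(P-O)@JY,P[...,2]])*1e3)):
    k=(abs(j[...,0]+77)<26)&(abs(j[...,1])<26)&(j[...,2]>88)&(j[...,2]<122)
    if k.sum(): print(n,k.sum(),j[k].min(0).round(1),j[k].max(0).round(1),np.percentile(j[k][:,2],[50,90]))
E
```

```text
t 42.4 jigTCP mm [-76.2  -1.3 147.6] w 0.0549 gf 0.0 F [ 0.4  0.5 -0.6] M [ 0.06 -0.03  0.04] q [ 0.03  0.32  0.1   1.91 -0.04  0.91 -1.6 ]
rot err units [-0.   -0.   -0.02]
[(60, np.float64(-29.0), 50), (70, np.float64(-75.0), 57)]
t 42.45 jigTCP mm [-75.3  -1.3 147.6] w 0.0551 gf 0.0 F [0.5 0.  0.1] M [ 0.05  0.03 -0.  ] q [ 0.03  0.32  0.1   1.91 -0.04  0.91 -1.6 ]
rot err units [-0.   -0.01 -0.02]
shift units [-0.11 -0.05  2.7 ]
w 2794 [-96.  -19.4  89.2] [-58.2  18.  116.4] [112.96188555 114.47081325]
s 191 [-97.4 -17.8  88.1] [-59.9  19.8 115.5] [108.21462988 112.4171114 ]
```

>>> apply_moves:
  moves:
    - [[-0.05, -0.03, 0.6], [0, 0, 0], 0.2]
    - [[0, 0, 0.8], [0, 0, 0], 0.2]
    - [[0, 0, 0.7], [0, 0, 0], 0.2]
    - [[0, 0, 0.28], [0, 0, 0], 0.2]
    - [[0, 0, 0], [0, 0, 0], -1]
    - [[0, 0, 0], [0, 0, 0], -1]
    - [[0, 0, 0], [0, 0, 0], -1]
    - [[0, 0, 0], [0, 0, 0], -1]
    - [[0, 0, 0], [0, 0, 0], -1]
    - [[0, 0, 0], [0, 0, 0], -1]

```text
time: 43.55
ee_pos: [0.5061, -0.1061, 0.0886]
tcp_rot: [[0.985, -0.175, 0.002], [-0.175, -0.985, 0.0], [0.002, -0.0, -1.0]]
ft_force: [1.5, 2.9, 3.0]
gripper_width: 0.0359
grasp_force: 30.0
```

```bash
python3 -c "
from h import *
st(None,np.c_[JX,-JY,-JZ])"
```

```text
t 43.55 jigTCP mm [-76.2  -0.2  88.6] w 0.0359 gf 30.0 F [1.5 2.9 3. ] M [ 0.59 -0.28 -0.  ] q [ 0.04  0.4   0.09  1.98 -0.05  0.77 -1.59]
rot err units [-0.01 -0.02 -0.01]
```

>>> apply_moves:
  moves:
    - [[0, 0, 0], [0, 0, -0.5], -1]
    - [[0, 0, 0], [0, 0, -0.5], -1]

```text
time: 43.75
ee_pos: [0.5061, -0.106, 0.0885]
tcp_rot: [[0.996, -0.087, 0.002], [-0.087, -0.996, 0.0], [0.002, -0.0, -1.0]]
ft_force: [2.1, 3.4, 3.8]
gripper_width: 0.036
grasp_force: 30.0
```

```bash
python3 -c "
from h import *
st(None,np.c_[JX,-JY,-JZ])"
```

```text
t 43.75 jigTCP mm [-76.3  -0.1  88.5] w 0.036 gf 30.0 F [2.1 3.4 3.8] M [ 0.73 -0.37 -0.53] q [ 0.05  0.4   0.06  1.98 -0.04  0.77 -1.52]
rot err units [-0.01 -0.02  1.  ]
```

>>> apply_moves:
  moves:
    - [[0, 0, 0], [0, 0, 0.5], -1]
    - [[0, 0, 0], [0, 0, 0.5], -1]

```text
time: 43.95
ee_pos: [0.5061, -0.106, 0.0885]
tcp_rot: [[0.985, -0.175, 0.002], [-0.175, -0.985, -0.0], [0.002, -0.0, -1.0]]
ft_force: [1.6, 2.2, 3.3]
gripper_width: 0.036
grasp_force: 30.0
```

```bash
python3 -c "
from h import *
st(None,np.c_[JX,-JY,-JZ])"
```

```text
t 43.95 jigTCP mm [-76.3  -0.2  88.5] w 0.036 gf 30.0 F [1.6 2.2 3.3] M [ 0.54 -0.38  0.59] q [ 0.04  0.4   0.09  1.98 -0.05  0.77 -1.59]
rot err units [-0.   -0.02 -0.02]
```

>>> apply_moves:
  moves:
    - [[0, 0, 0], [0, 0, -0.5], -1]
    - [[0, 0, 0], [0, 0, -0.5], -1]
    - [[0, 0, 0], [0, 0, -0.5], -1]
    - [[0, 0, 0], [0, 0, -0.5], -1]

```text
time: 44.35
ee_pos: [0.506, -0.1059, 0.0884]
tcp_rot: [[1.0, 0.0, 0.002], [0.0, -1.0, 0.0], [0.002, -0.0, -1.0]]
ft_force: [1.4, 4.1, 1.3]
gripper_width: 0.0358
grasp_force: 30.0
```

```bash
python3 -c "
from h import *
st(None,np.c_[JX,-JY,-JZ])"
```

```text
t 44.35 jigTCP mm [-76.3  -0.   88.4] w 0.0358 gf 30.0 F [1.4 4.1 1.3] M [ 0.65 -0.38 -0.29] q [ 0.07  0.4   0.04  1.98 -0.02  0.77 -1.44]
rot err units [-0.01 -0.02  2.  ]
```

>>> apply_moves:
  moves:
    - [[0, 0, 0], [0, 0, 0], -0.2]
    - [[0, 0, 0], [0, 0, 0], 0.2]
    - [[0, 0, 0], [0, 0, 0], 0.2]
    - [[0, 0, 0], [0, 0, 0], 0.2]
    - [[0, 0, -0.5], [0, 0, 0], 0.2]
    - [[0, 0, -1], [0, 0, 0], 0.2]
    - [[0, 0, -1], [0, 0, 0], 0.2]
    - [[0, 0, -1], [0, 0, 0], 0.2]
    - [[0, 0, -1], [0, 0, 0], 0.2]
    - [[0, 0, -0.5], [0, 0, 0], 0.2]
    - [[0, 0, 0], [0, 0, 0], 0.2]

```text
time: 45.45
ee_pos: [0.5062, -0.1066, 0.2149]
tcp_rot: [[1.0, -0.002, 0.003], [-0.002, -1.0, -0.0], [0.003, 0.0, -1.0]]
ft_force: [0.2, 0.3, -0.0]
gripper_width: 0.0548
grasp_force: 0.0
```

```bash
python3 lv.py
python3 - <<'E'
from h import *
# board: brown pixels at z~36 in the top view, start vs now
t1=cam("top"); t0=np.load("top0.npz")
for n,c,P in(("0",t0,t0["P"]),("1",t1,pts(t1))):
    j=np.dstack([(P-O)@JX,(P-O)@JY,P[...,2]])*1e3; h=cv2.cvtColor(np.array(c["image"]),cv2.COLOR_RGB2HSV)
    k=(abs(j[...,0]+75)<45)&(j[...,1]<-30)&(j[...,1]>-125)&(h[...,1]>85)&(abs(j[...,2]-36)<9)&(h[...,2]>100)
    k=cv2.morphologyEx(k.astype(np.uint8),cv2.MORPH_OPEN,np.ones((3,3)))>0
    print(n,k.sum(),np.percentile(j[k],[3,50,97],axis=0).round(0).tolist())
E
```

```text
t 45.45 jigTCP mm [-76.   -0.8 214.9] w 0.0548 gf 0.0 F [ 0.2  0.3 -0. ] M [0.   0.04 0.04] q [ 0.06  0.25  0.06  1.83 -0.02  1.06 -1.45]
rot err units [ 0.   -0.04  1.98]
[(60, np.float64(-32.0), 52), (70, np.float64(-77.0), 54)]
0 502 [[-101.0, -95.0, 31.0], [-76.0, -63.0, 36.0], [-50.0, -32.0, 41.0]]Traceback (most recent call last):
  File "<stdin>", line 8, in <module>
    return _quantile_unchecked(
        a, q, axis, out, overwrite_input, method, keepdims, weights)
    return _ureduce(a,
                    func=_quantile_ureduce_func,
    ...<5 lines>...
                    overwrite_input=overwrite_input,
                    method=method)
    r = func(a, **kwargs)
    result = _quantile(arr,
                       quantiles=q,
    ...<2 lines>...
                       out=out,
                       weights=wgt)
    slices_having_nans = np.isnan(arr[-1, ...])
                                  ~~~^^^^^^^^^
IndexError: index -1 is out of bounds for axis 0 with size 0
```

Run:
```python
from h import *
t1=cam("side"); t0=np.load("side0.npz")
for n,c,P in(("0",t0,t0["P"]),("1",t1,pts(t1))):
    j=np.dstack([(P-O)@JX,(P-O)@JY,P[...,2]])*1e3
    k=(abs(j[...,0]+75)<45)&(abs(j[...,1])<112)&(abs(j[...,2]-36)<3)
    k=cv2.morphologyEx(k.astype(np.uint8),cv2.MORPH_OPEN,np.ones((3,3)))>0
    q=j[k][:,:2]
    for a,b in((-90,-50),(30,80)):
        m=(q[:,1]>a)&(q[:,1]<b); print(n,m.sum(),np.percentile(q[m][:,0],[3,50,97]).round(1) if m.sum() else '')
    print(np.percentile(q[:,1],[1,99]).round(1))
```

```text
0 95 [-101.9  -85.   -65.3]
0 186 [-101.3  -74.3  -54.3]
[-91.3  99.4]
1 90 [-102.   -85.9  -61.6]
1 172 [-103.3  -78.9  -54.5]
[-92.7  99.6]
```

The board hasn't moved, the lever is still closed, and the arm is clear. I'm handing in.

```bash
python3 -c "
from workcell import manip
print(manip.sign_off())"
```

```text
the job is handed in; nothing more can be done
None
```

I handed the job in at about 45 s: the lever is closed on its stop, the board sits where it was and the arm is clear, but I could not measure the foot force directly; from nut and lever resistance I estimate 105 to 117 N (required 85 to 122 N), and I did not re-check the bystanders by camera.

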